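# Change the batch in a polishing barrel

### The arm

A 6-joint arm with a two-finger parallel gripper is mounted at the origin on the work surface. World frame = base frame: x ahead of the robot, y to its left, z up, the work surface at z = 0. Lengths are in m, angles in rad, forces in N, time in s.
With the tool pointing down it reaches from about 0.35 to 0.975 m from the base axis. Payload 4.9 kg.
Tool frame: the origin (TCP) lies at the very end of the fingers, on their centre line; the grasp point (between the pads) lies 19 mm behind it; z points along the fingers, y is the line along which they close (so a half turn about z gives the same grasp; the last joint's range is limited). The gripper opens to 85 mm and grips with 20 to 120 N. Pads are 22 mm wide; open, the fingers measure 114 mm over their backs; the gripper's body (76 mm by 85 mm) begins 54 mm behind the grasp point. The pads swing forward as they close: fully open they stand 13 mm farther back than shut.
Start: joints at [-1.39, 0.053, 1.613, -0, 1.476, -0.119], TCP at [0.185, -0.597, 0.231] pointing down, gripper open.
Joint ranges: [-3.01, 3.01], [-1.01, 2.22], [0.06, 2.58], [-1.02, 4.17], [0.09, 2.62], [-3.14, 3.14]. Speed limits (rad/s): [2.57, 2.57, 3.14, 3.14, 3.14, 3.14].

### API

Orientations are given as a rotation vector (axis times angle).
In Python, from station import ctrl gives the robot as it stands. The module is installed in compiled form; this text tells all that it offers.
- The arm moves only by the tool jog_arm, never from a script. Its argument "steps" is a list of rows, each an object with "delta_rot": the turn, a rotation vector about the tool's x, y, z in degrees, a list of three; "linear": the shift along the tool's x, y, z in m, a list of three; "grip": the finger opening in m, from 0 to 0.0854. In form: [{"delta_rot": [rx, ry, rz], "linear": [x, y, z], "grip": grip}, ...]. A call has 1 to 10 rows; each row shifts and turns the commanded pose from where the row before left it, along the tool's axes as they then stand; what a row does not reach is not made up. A row lasts 1/10 s, in which the tool goes at most 50 mm and 8.59 degrees, less where a joint would pass 70% of its speed; a pose out of reach is approached as far as the arm can. A call with a gripper value outside its range is refused whole. The fingers move at their own pace and stop on an object; "newtons" is the grip in N (left out, the last holds). Time passes only in rows, so rows that do not move let the fingers close. It gives the time, the measured TCP pose, the force, the opening and the grip force at its end, in the units of the state.
- ctrl.get_obs(): the state, without advancing time (a new reading comes with each control period).
- ctrl.get_image(name): name is "scene" or "top"; returns (picture, depth): 384x512x3 uint8, red, green, blue; 384x512 float32, m along the optical axis (not along the pixel's ray), 0 where there is no reading.
- ctrl.camera_info(name): a dict with "camera_matrix" (3x3 intrinsics, pixels), "R" (3x3) and "t" (3): a world point X has camera coordinates R X + t. Camera axes: x right, y down, z forward; pixel columns grow to the right and rows downward; lengths in m; the calibration is good to about 2 mm. A picture is of the moment at which its call begins. camera_info takes no time and is no camera call.
- ctrl.finish_job(): hands the job in; it is judged then, once.
The state is a dict: "t": time; "q": joint angles; "dq": joint speeds; "effort": joint torques, N m; "tool_pos": TCP position; "tool_rot": TCP orientation; "contact_force": force on the tool from outside, world axes, zero at the start; "wrist_torque": the same for the moment, N m; "opening": finger opening in m; "grip_force": force on a finger pad.
Only numpy, scipy, OpenCV 4.12 (cv2) and the standard library are available. Lean on these libraries where they do the work, as an engineer would, in place of code of your own. Each camera call takes 0.05 s, during which the arm holds its last target. There are 200 camera calls.

### The job

The finished brass beads are in the grey barrel: tip the barrel over the wooden tray so that all of them drop out into the tray, and stand the empty barrel upright on the blue polisher deck between the orange V-jaw and the eccentric clamp. Then turn the red clamp knob anticlockwise (seen from above) until the steel lobe presses the barrel firmly into the sprung jaw, and only after that put every rough copper casting from the bench into the barrel. Leave the tools, jar and soldering block alone.

Things in the scene. Friction and masses are not known exactly. Their poses are not given: they have to be found in the camera images.
- barrel: loose round grey polishing barrel, open-topped, 84 mm high, 0.24 kg empty; origin: centre of its underside, z up its axis. Black foot disc 84 mm in diameter, 24 mm high; above it a 4 mm wall flares from 76 mm to 96 mm outside diameter at the rim; inner floor at z = 24 mm. A level black bar handle stands out along its -x (roughly towards the robot at the start). The beads are inside
- barrel_grip (a point): point on the handle's axis to grip, (-105, 0, 60) mm in the barrel's frame; axes as the barrel's. The handle is a round bar 18 mm in diameter from the wall to x = -143 mm, so it can be gripped from any side across its length
- barrel_rim (a point): centre of the barrel's mouth, (0, 0, 84) mm in the barrel's frame; the mouth is 88 mm wide inside
- tray: fixed wooden tray with blue lining, 200 (x) x 190 (y) x 40 mm high, walls and floor 6 mm; origin: centre of its underside
- dock: fixed blue polisher deck; origin at table level, deck top at z = 12 mm, from x = -140 to 80, y = -65 to 65 mm. Clamp axis at (-94, 0). Orange V-jaw on the +x side, 15 to 37 mm high, |y| up to 55 mm, faces 52 degrees either side of -x; it touches the foot of a barrel standing at (-8, 0). The jaw is sprung: it gives up to 12 mm along +x, at 4.5 N + 1.5 N per mm
- dock_seat (a point): point on the deck's top at (-12, 0, 12) mm in the deck's frame where to stand the barrel's underside centre before clamping (marked by a black rubber disc); axes as the deck's. The handle then points across the deck, along its y, either way
- cam (a joint): angle of the eccentric clamp, rad, 0 to 3.0, growing anticlockwise from above; stays where left (0.12 N m friction). At 0 the lobe points to the deck's -x, away from the barrel, and the red bar lies along the deck's x. Greased disc of 36 mm radius, 14 mm off its axis, 16 to 33 mm above table. Meets a barrel resting in the jaw at about 2.2, presses it in 6 mm at 3.0, the stop. Starts at 0.2 to 0.9
- cam_grip (a point): on the clamp's axis, 118 mm above the table, in the middle of the red bar to grip: bar 58 mm long (its own x), 13 mm thick (y), from 100 to 136 mm above the table
- bead0: loose finished brass bead, polished and slippery, upright cylinder 24 mm in diameter, 30 mm high, 28 g; origin: centre of one end, z along its axis; 2 to 4 of the 4 beads are present, in the barrel at the start
- bead1: loose finished brass bead, polished and slippery, upright cylinder 24 mm in diameter, 30 mm high, 28 g; origin: centre of one end, z along its axis; 2 to 4 of the 4 beads are present, in the barrel at the start
- bead2: loose finished brass bead, polished and slippery, upright cylinder 24 mm in diameter, 30 mm high, 28 g; origin: centre of one end, z along its axis; 2 to 4 of the 4 beads are present, in the barrel at the start
- bead3: loose finished brass bead, polished and slippery, upright cylinder 24 mm in diameter, 30 mm high, 28 g; origin: centre of one end, z along its axis; 2 to 4 of the 4 beads are present, in the barrel at the start
- rough0: loose rough copper casting, a block 26 x 26 x 32 mm with rounded edges and a dark band, 60 g; origin: centre of its 26 x 26 mm underside, z up its length; 3 or 4 of the 4 are present, standing on the bench at the start
- rough1: loose rough copper casting, a block 26 x 26 x 32 mm with rounded edges and a dark band, 60 g; origin: centre of its 26 x 26 mm underside, z up its length; 3 or 4 of the 4 are present, standing on the bench at the start
- rough2: loose rough copper casting, a block 26 x 26 x 32 mm with rounded edges and a dark band, 60 g; origin: centre of its 26 x 26 mm underside, z up its length; 3 or 4 of the 4 are present, standing on the bench at the start
- rough3: loose rough copper casting, a block 26 x 26 x 32 mm with rounded edges and a dark band, 60 g; origin: centre of its 26 x 26 mm underside, z up its length; 3 or 4 of the 4 are present, standing on the bench at the start
- pliers: loose red-handled pliers lying on the bench, 155 mm long, 12 mm high; not to be moved
- hammer: loose hammer lying on the bench, 220 mm long, 26 mm high; not to be moved
- jar: loose glass jar with white cap, 64 mm in diameter, 75 mm high; not to be moved
- file: loose file with wooden handle lying on the bench, 200 mm long, 20 mm high; not to be moved
- solder_block: loose white soldering block, 140 x 100 x 20 mm; not to be moved
Things that resemble listed ones, but are neither listed nor needed, are in the scene too. Leave any turquoise look-alike of the rough1 alone.

How it is judged:
On the way, in this order (a step that is already met when the one before it is completed fails the run):
1. the barrel is tipped well over on its side above the tray (angle between barrel's own z axis and vertical above 1.4 rad and horizontal distance between barrel and tray below 0.2 m and height (world z) of barrel above 0.05 m), for 0.1 s.
2. the barrel, emptied, stands upright on the deck between jaw and clamp (angle between barrel's own z axis and vertical below 0.1 rad and x of barrel in the frame of dock between -0.035 and 0.015 m and y of barrel in the frame of dock between -0.02 and 0.02 m and z of barrel in the frame of dock below 0.018 m and distance between each of bead0, bead1, bead2, bead3 and barrel above 0.1 m), for 0.2 s.
3. the lobe presses the barrel into the jaw while it is still empty (all of step 2 and contact force between each of cam, jaw and barrel above 3 N and distance between each of rough0, rough1, rough2, rough3 and barrel above 0.1 m), for 0.3 s.
At the end, for the whole second after the job is handed in: every bead is in the tray; the barrel is at rest, upright within 6 degrees, on the deck within 20 mm of its middle line, pressed by lobe and jaw with over 3 N each; every rough casting is inside the barrel, its origin under 95 mm in the barrel frame (x of bead0 in the frame of tray between -0.1 and 0.1 m and y of bead0 in the frame of tray between -0.095 and 0.095 m and z of each of bead0, bead1, bead2, bead3 in the frame of tray below 0.05 m and x of bead1 in the frame of tray between -0.1 and 0.1 m and y of bead1 in the frame of tray between -0.095 and 0.095 m and x of bead2 in the frame of tray between -0.1 and 0.1 m and y of bead2 in the frame of tray between -0.095 and 0.095 m and x of bead3 in the frame of tray between -0.1 and 0.1 m and y of bead3 in the frame of tray between -0.095 and 0.095 m and angle between barrel's own z axis and vertical below 0.1 rad and x of barrel in the frame of dock between -0.035 and 0.015 m and y of barrel in the frame of dock between -0.02 and 0.02 m and z of barrel in the frame of dock below 0.018 m and contact force between each of cam, jaw and barrel above 3 N and x of rough0 in the frame of barrel between -0.048 and 0.048 m and y of rough0 in the frame of barrel between -0.048 and 0.048 m and z of rough0 in the frame of barrel between 0 and 0.095 m and x of rough1 in the frame of barrel between -0.048 and 0.048 m and y of rough1 in the frame of barrel between -0.048 and 0.048 m and z of rough1 in the frame of barrel between 0 and 0.095 m and x of rough2 in the frame of barrel between -0.048 and 0.048 m and y of rough2 in the frame of barrel between -0.048 and 0.048 m and z of rough2 in the frame of barrel between 0 and 0.095 m and x of rough3 in the frame of barrel between -0.048 and 0.048 m and y of rough3 in the frame of barrel between -0.048 and 0.048 m and z of rough3 in the frame of barrel between 0 and 0.095 m and linear speed of barrel below 0.02 m/s); the robot touches nothing.
It fails at once if the pliers is moved by more than 40 mm (distance of pliers from where it was at the start of the episode above 0.04 m).
It fails at once if the hammer is moved by more than 40 mm (distance of hammer from where it was at the start of the episode above 0.04 m).
It fails at once if the jar is moved by more than 40 mm (distance of jar from where it was at the start of the episode above 0.04 m).
It fails at once if the file is moved by more than 40 mm (distance of file from where it was at the start of the episode above 0.04 m).
It fails at once if the solder block is moved by more than 40 mm (distance of solder_block from where it was at the start of the episode above 0.04 m).
Of bead0, bead1, bead2, bead3 only 2 to 4 are there at a start; the rules pass over those that are not, and their reading is None.
Of rough0, rough1, rough2, rough3 only 3 to 4 are there at a start; the rules pass over those that are not, and their reading is None.
At some moment in a run one of rough0, rough1, rough2, rough3 may be knocked a few centimetres aside while the robot is not near it.
It also fails if it takes over 208 s, if anything falls off the work surface, if the arm or the gripper's body presses on something with over 40 N, if the wrist force passes 120 N, or if a joint passes its speed limit or range.

## Working session

There is one attempt and no reset: what is moved stays moved. The work goes in short steps, Python scripts to look and compute and a tool call to move; the robot and the scene stay as the last step left them, time stands still between calls to the robot, and variables do not carry over. Pictures are saved under pics/ and viewed, at most 14 in all, crops included, and the job is handed in when it is done.

Besides the shell and the picture viewer there is one more tool, called after "Call:" as a command line: name --argument value ..., lists and objects as JSON in quotes. jog_arm: Moves the arm, as the interface text tells. Its arguments: {"type":"object","properties":{"steps":{"type":"array"},"newtons":{"type":"number"}},"required":["steps"]}

```bash
mkdir -p pics; cat > h.py <<'E'
import numpy as np, cv2
from station import ctrl
from scipy.spatial.transform import Rotation as Ro
def shot(n,f):
    p,d=ctrl.get_image(n); cv2.imwrite(f'pics/{f}.png',p[:,:,::-1]); np.save(f'pics/{f}.npy',d); return p,d
def w(n,d,u,v,z=None):
    c=ctrl.camera_info(n);K=np.array(c['camera_matrix']);R=np.array(c['R']);t=np.array(c['t'])
    r=np.linalg.inv(K)@[u,v,1]
    if z is None: return R.T@(r*d[int(v),int(u)]-t)
    o=-R.T@t; q=R.T@r; return o+q*(z-o[2])/q[2]
E
python3 - <<'E'
from h import *
np.set_printoptions(precision=3,suppress=True)
for n in('scene','top'):
    shot(n,n+'0'); c=ctrl.camera_info(n); print(c)
print(ctrl.get_obs())
E
```

```text
{'camera_matrix': array([[393.936,   0.   , 253.063],
       [  0.   , 393.936, 190.895],
       [  0.   ,   0.   ,   1.   ]]), 'R': array([[ 0.065,  0.998,  0.022],
       [ 0.625, -0.024, -0.78 ],
       [-0.778,  0.065, -0.625]]), 't': array([-0.089, -0.254,  1.486])}
{'camera_matrix': array([[403.537,   0.   , 255.377],
       [  0.   , 403.537, 190.048],
       [  0.   ,   0.   ,   1.   ]]), 'R': array([[ 0.015, -1.   , -0.005],
       [-0.98 , -0.014, -0.196],
       [ 0.196,  0.007, -0.981]]), 't': array([0.044, 0.514, 1.318])}
{'t': 0.1, 'q': array([-1.39 ,  0.053,  1.614,  0.   ,  1.476, -0.119]), 'dq': array([-0.001, -0.003, -0.003,  0.001,  0.   , -0.001]), 'effort': array([  0.001, -39.491, -37.136,  -0.   ,   0.004,  -0.   ]), 'tool_pos': array([ 0.184, -0.597,  0.23 ]), 'tool_rot': array([-3.105, -0.469,  0.   ]), 'contact_force': array([-0.124,  0.448,  0.354]), 'wrist_torque': array([-0.015,  0.035,  0.004]), 'grip_force': 0.0, 'opening': 0.0856386020156773}
```

View pics/top0.png

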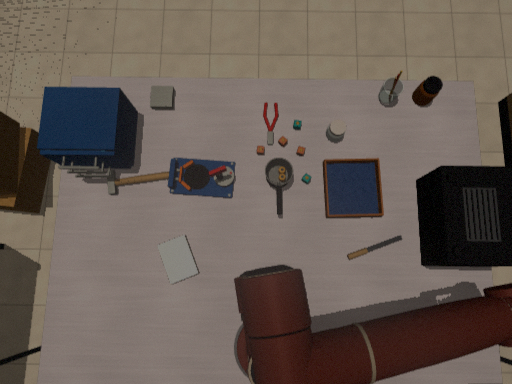

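View pics/scene0.png

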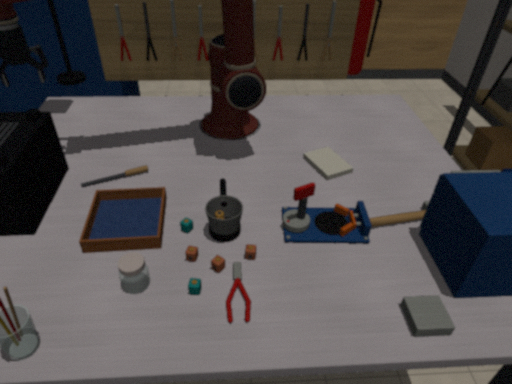

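Top picture: barrel (280,175) with handle toward the robot, tray (352,187), deck (203,178). Coppers are at about (261,150), (283,141) and (301,151). The turquoise look-alikes are at (297,125) and (307,179), and I'll leave those alone. Next I'll enlarge the area to confirm.

```bash
python3 - <<'E'
import cv2
a=cv2.imread('pics/top0.png')[100:225,160:320]
cv2.imwrite('pics/c1.png',cv2.resize(a,None,fx=5,fy=4.8,interpolation=cv2.INTER_CUBIC) if 0 else cv2.resize(a,(768,600),interpolation=cv2.INTER_CUBIC))
a=cv2.imread('pics/scene0.png')[170:300,170:380]
cv2.imwrite('pics/c2.png',cv2.resize(a,(800,495),interpolation=cv2.INTER_CUBIC))
E
```

```text
(no output)
```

View pics/c1.png

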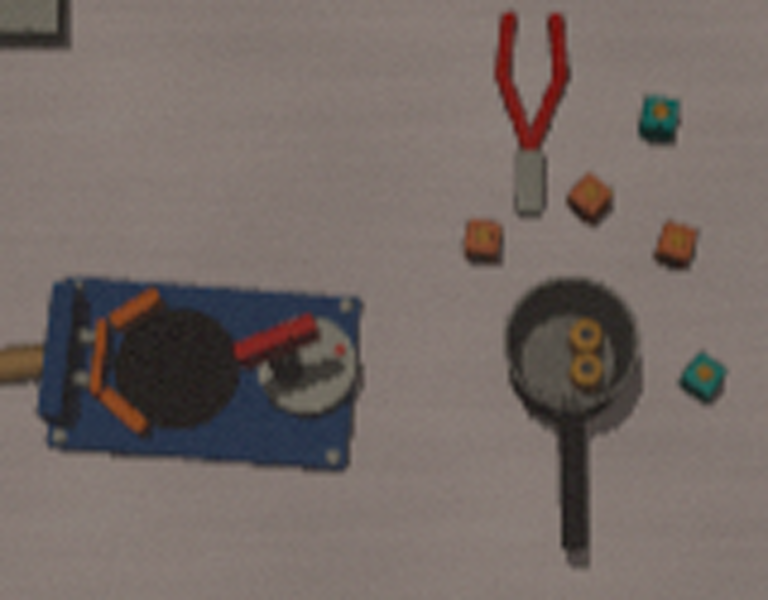

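View pics/c2.png

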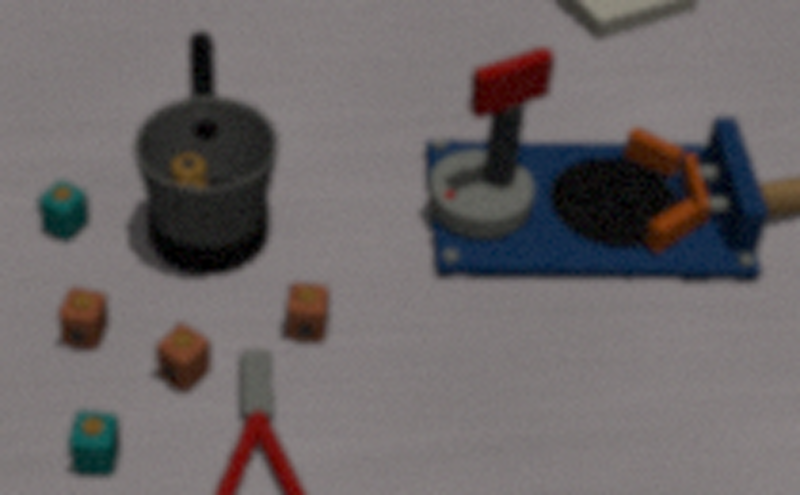

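```bash
cat > m.py <<'E'
from h import *
np.set_printoptions(precision=4,suppress=True)
c=lambda X,Y,z:w('top',None,160+X/4.8-.5,100+Y/4.8-.5,z)[:2]
if __name__=='__main__':
    D=[c(*p,.012) for p in((52,280),(360,298),(347,470),(50,450))]
    print('deck',*D,np.mean(D,0))
    print('seatdisc',c(177,367,.012),'bar',c(238,354,.136),c(314,322,.136))
    for p in((483,235),(590,193),(678,240),(660,113),(703,372)):print('rough',c(*p,.032))
    print('rim',c(506,345,.084),c(637,345,.084),c(572,280,.084),c(572,412,.084),'foot? htip',c(574,550,.06),c(573,430,.06))
    T=[w('top',None,*p,.04)[:2] for p in((323,160),(380,158),(383,216),(325,218))];print('tray',*T,np.mean(T,0))
    print('jar',w('top',None,337,126,.075),'file',w('top',None,348,257,.01),w('top',None,402,237,.01),'hammer',w('top',None,112,186,.02),w('top',None,170,176,.01))
    d=np.load('pics/top0.npy'); 
    for u,v in((261,149),(282,140),(301,150),(352,190),(280,200)):print(w('top',d,u,v))
    # blobs
    p=cv2.imread('pics/top0.png');h=cv2.cvtColor(p,cv2.COLOR_BGR2HSV)
    m=cv2.inRange(h,(3,90,70),(18,255,255));n,_,s,ce=cv2.connectedComponentsWithStats(m)
    for i in range(1,n):
        if 15<s[i,4]<300:print(ce[i],s[i])
E
python3 m.py
```

```text
deck [0.6337 0.356 ] [0.623  0.1277] [0.494  0.1339] [0.5057 0.3502] [0.5641 0.2419]
seatdisc [0.5689 0.2605] bar [0.5493 0.2005] [0.572  0.1504]
rough [0.6665 0.0376]
rough [ 0.6997 -0.0406]
rough [ 0.6646 -0.105 ]
rough [ 0.7624 -0.0924]
rough [ 0.5658 -0.1223]
rim [0.5709 0.0207] [ 0.5722 -0.0704] [ 0.6184 -0.025 ] [ 0.5239 -0.0253] foot? htip [ 0.4312 -0.0283] [ 0.5161 -0.0273]
tray [ 0.6253 -0.181 ] [ 0.6352 -0.3788] [ 0.4325 -0.3797] [ 0.4229 -0.1841] [ 0.5289 -0.2809]
jar [ 0.7372 -0.2255  0.075 ] file [ 0.2953 -0.2643  0.01  ] [ 0.3654 -0.4504  0.01  ] hammer [0.527  0.5519 0.02  ] [0.5679 0.3539 0.01  ]
[0.6647 0.0345 0.0315]
[ 0.6996 -0.0393  0.0289]
[ 0.6632 -0.106   0.0306]
[ 0.5271 -0.2858  0.0076]
[ 0.4774 -0.0308  0.0681]
[ 26.8737 137.6947] [ 25 128   7  27  95]
[282.4118 140.0588] [278 136  10   9  51]
[260.0833 149.1042] [257 146   8   7  48]
[300.6122 149.7347] [297 146   8   8  49]
[187.5946 163.7027] [183 160  10   8  37]
[182.9241 180.2152] [178 167  13  23  79]
[281.56   173.0667] [278 166   8  14  75]
[  7.4815 201.363 ] [  0 197  16  10 135]
[357.5238 253.1238] [348 248  20  11 105]
[241.5075 343.2836] [239 332   6  23  67]
[280.3519 345.8333] [277 338  10  18  54]
```

```bash
cat > plan.py <<'E'
from h import *
from scipy.linalg import logm
np.set_printoptions(precision=4,suppress=True)
def Rt(head,tilt=0,pitch=0):
    """tool x along heading (deg), tool down, then rolled 'tilt' deg about tool x, 'pitch' about tool y"""
    h=np.radians(head);x=[np.cos(h),np.sin(h),0];z=[0,0,-1];y=np.cross(z,x)
    return np.c_[x,y,z]@Ro.from_rotvec([np.radians(tilt),0,0]).as_matrix()@Ro.from_rotvec([0,np.radians(pitch),0]).as_matrix()
def cur():
    o=ctrl.get_obs();return np.array(o['tool_pos']),Ro.from_rotvec(o['tool_rot']).as_matrix(),o
def seg(p0,R0,p1,R1,n=10,name=''):
    T=np.linalg.inv(np.block([[R0,p0[:,None]],[0,0,0,1]]))@np.block([[R1,p1[:,None]],[0,0,0,1]])
    # per row: n equal rows; row = shift along axes then turn (same small step power)
    S=np.real(logm(T))/n
    from scipy.linalg import expm
    E=expm(S)
    print(name,'n',n,'row lin(mm)',E[:3,3]*1000,'rot(deg)',np.degrees(Ro.from_matrix(E[:3,:3]).as_rotvec()),'| total lin mm',T[:3,3]*1000,'rot',np.degrees(Ro.from_matrix(T[:3,:3]).as_rotvec()))
    return p1,R1
def go(*segs):
    p,R,o=cur()
    print('now',p,'q',np.array(o['q']),'open',round(o['opening'],4))
    for s in segs: p,R=seg(p,R,np.array(s[0]),s[1],*s[2:])
def wrist(R,q1,pit):
    M=(Ro.from_euler('z',q1,degrees=True)*Ro.from_euler('y',pit,degrees=True)).as_matrix().T@R
    e=Ro.from_matrix(M).as_euler('ZYZ',degrees=True); print('q4,5,6',e-[0,0,90])
E
python3 - <<'E'
from plan import *
p,R,o=cur();wrist(R,-79.6,95.5)
G=np.array([.467,-.0275,.06])
for h in(1,181):
  t=-40 if h==1 else 40
  R1=Rt(h,t); print(h,t,R1[:,2]); wrist(R1,-3,95)
  R2=Rt(-30 if h==1 else 150,t+(120 if h==1 else -120));print(R2[:,2]);wrist(R2,-53,100)
R1=Rt(1,-40)
go((G-.1*R1[:,2],R1,15,'pre'),(G+.019*R1[:,2],R1,4,'in'))
R1=Rt(181,40)
go((G-.1*R1[:,2],R1,15,'pre'),(G+.019*R1[:,2],R1,4,'in'))
E
```

```text
q4,5,6 [ 0.0015 84.6054 -6.7761]
1 -40 [ 0.0112 -0.6427 -0.766 ]
q4,5,6 [ -40.1837   83.6021 -269.8392]
[ 0.4924  0.8529 -0.1736]
q4,5,6 [ 75.2995 110.4137  75.2995]
181 40 [ 0.0112 -0.6427 -0.766 ]
q4,5,6 [-40.1837  83.6021 -89.8392]
[ 0.4924  0.8529 -0.1736]
q4,5,6 [  75.2995  110.4137 -104.7005]
now [ 0.1845 -0.5966  0.2302] q [-1.39    0.0533  1.6141  0.      1.476  -0.119 ] open 0.0856
pre n 15 row lin(mm) [ 25.8583 -39.2424  -6.9497] rot(deg) [-2.6557 -0.3764  1.0343] | total lin mm [ 455.8722 -521.8153   94.6701] rot [-39.8353  -5.6455  15.5138]
in n 4 row lin(mm) [-0.   -0.   29.75] rot(deg) [-0.  0. -0.] | total lin mm [  0.   0. 119.] rot [-0.  0. -0.]
now [ 0.1845 -0.5966  0.2302] q [-1.39    0.0533  1.6141  0.      1.476  -0.119 ] open 0.0856
pre n 15 row lin(mm) [ 59.3232  27.536  -14.9415] rot(deg) [  0.5333  -3.7629 -10.3088] | total lin mm [ 455.8722 -521.8153   94.6701] rot [   7.9994  -56.444  -154.6313]
in n 4 row lin(mm) [ 0.    0.   29.75] rot(deg) [ 0. -0. -0.] | total lin mm [  0.   0. 119.] rot [0. 0. 0.]
```

Call:
jog_arm --steps '[{"delta_rot": [-2, -0.3, 0.8], "linear": [0.0195, -0.0295, -0.005], "grip": 0.05}, {"delta_rot": [-2, -0.3, 0.8], "linear": [0.0195, -0.0295, -0.005], "grip": 0.05}, {"delta_rot": [-2, -0.3, 0.8], "linear": [0.0195, -0.0295, -0.005], "grip": 0.05}, {"delta_rot": [-2, -0.3, 0.8], "linear": [0.0195, -0.0295, -0.005], "grip": 0.05}, {"delta_rot": [-2, -0.3, 0.8], "linear": [0.0195, -0.0295, -0.005], "grip": 0.05}, {"delta_rot": [-2, -0.3, 0.8], "linear": [0.0195, -0.0295, -0.005], "grip": 0.05}, {"delta_rot": [-2, -0.3, 0.8], "linear": [0.0195, -0.0295, -0.005], "grip": 0.05}, {"delta_rot": [-2, -0.3, 0.8], "linear": [0.0195, -0.0295, -0.005], "grip": 0.05}, {"delta_rot": [-2, -0.3, 0.8], "linear": [0.0195, -0.0295, -0.005], "grip": 0.05}, {"delta_rot": [-2, -0.3, 0.8], "linear": [0.0195, -0.0295, -0.005], "grip": 0.05}]'

```text
t: 1.1
tool_pos: [0.3046, -0.2613, 0.2308]
tool_rot: [2.778, 0.218, 0.002]
contact_force: [0.4, -0.4, 0.6]
opening: 0.05
grip_force: 0.0
```

Call:
jog_arm --steps '[{"delta_rot": [-2, -0.3, 0.8], "linear": [0.0195, -0.0295, -0.005], "grip": 0.05}, {"delta_rot": [-2, -0.3, 0.8], "linear": [0.0195, -0.0295, -0.005], "grip": 0.05}, {"delta_rot": [-2, -0.3, 0.8], "linear": [0.0195, -0.0295, -0.005], "grip": 0.05}, {"delta_rot": [-2, -0.3, 0.8], "linear": [0.0195, -0.0295, -0.005], "grip": 0.05}, {"delta_rot": [-2, -0.3, 0.8], "linear": [0.0195, -0.0295, -0.005], "grip": 0.05}, {"delta_rot": [-2, -0.3, 0.8], "linear": [0.0195, -0.0295, -0.005], "grip": 0.05}, {"delta_rot": [-2, -0.3, 0.8], "linear": [0.0195, -0.0295, -0.005], "grip": 0.05}, {"delta_rot": [-2, -0.3, 0.8], "linear": [0.0195, -0.0295, -0.005], "grip": 0.05}, {"delta_rot": [-2, -0.3, 0.8], "linear": [0.0195, -0.0295, -0.005], "grip": 0.05}, {"delta_rot": [-2, -0.3, 0.8], "linear": [0.0195, -0.0295, -0.005], "grip": 0.05}]'

```text
t: 2.1
tool_pos: [0.4724, 0.0349, 0.1264]
tool_rot: [2.437, 0.011, 0.001]
contact_force: [0.8, -1.0, 1.4]
opening: 0.0499
grip_force: 0.0
```

```bash
python3 - <<'E'
from plan import *
G=np.array([.467,-.0275,.06]);R1=Rt(1,-40)
go((G-.1*R1[:,2],R1,4,'pre'),(G+.019*R1[:,2],R1,4,'in'))
E
```

```text
now [0.4724 0.0349 0.1264] q [ 0.2862 -0.0276  1.9971 -0.6792  1.4399  2.0343] open 0.0499
pre n 4 row lin(mm) [-1.628   1.283  -2.2642] rot(deg) [ 0.0989  0.1062 -0.085 ] | total lin mm [-6.5255  5.17   -9.0254] rot [ 0.3955  0.425  -0.3398]
in n 4 row lin(mm) [-0.   -0.   29.75] rot(deg) [-0.  0. -0.] | total lin mm [  0.   0. 119.] rot [-0.  0. -0.]
```

Call:
jog_arm --steps '[{"delta_rot": [0.4, 0.4, -0.3], "linear": [-0.0065, 0.005, 0], "grip": 0.05}, {"delta_rot": [0, 0, 0], "linear": [0, 0, 0.025], "grip": 0.05}, {"delta_rot": [0, 0, 0], "linear": [0, 0, 0.025], "grip": 0.05}, {"delta_rot": [0, 0, 0], "linear": [0, 0, 0.025], "grip": 0.05}, {"delta_rot": [0, 0, 0], "linear": [0, 0, 0.02], "grip": 0.05}, {"delta_rot": [0, 0, 0], "linear": [0, 0, 0.015], "grip": 0.05}, {"delta_rot": [0, 0, 0], "linear": [0, 0, 0], "grip": 0.05}]'

```text
t: 2.8
tool_pos: [0.4649, -0.042, 0.0442]
tool_rot: [2.445, 0.02, 0.002]
contact_force: [-0.2, 0.4, 0.1]
opening: 0.05
grip_force: 0.0
```

Call:
jog_arm --steps '[{"delta_rot": [0, 0, 0], "linear": [0, 0, 0], "grip": 0.0}, {"delta_rot": [0, 0, 0], "linear": [0, 0, 0], "grip": 0.0}, {"delta_rot": [0, 0, 0], "linear": [0, 0, 0], "grip": 0.0}, {"delta_rot": [0, 0, 0], "linear": [0, 0, 0], "grip": 0.0}, {"delta_rot": [0, 0, 0], "linear": [0, 0, 0], "grip": 0.0}, {"delta_rot": [0, 0, 0], "linear": [0, 0, 0], "grip": 0.0}]' --newtons 100

```text
t: 3.4
tool_pos: [0.4671, -0.0408, 0.0466]
tool_rot: [2.445, 0.02, 0.009]
contact_force: [-0.4, 1.7, 3.0]
opening: 0.0152
grip_force: 97.8
```

```bash
python3 - <<'E'
from plan import *
p,R,o=cur();print(o['contact_force'],o['grip_force'],R)
G=p-.019*R[:,2];print(G)
# lift/transit then pour
Bdir=np.array([np.cos(np.radians(-30)),np.sin(np.radians(-30)),0])
B=np.array([.535,-.26,0]); H=B-.105*Bdir; H[2]=.24
Ra=Rt(-30,-40); Rp=Rt(-30,80)
L=G+[0,0,.18]; 
P=H.copy();P[2]=.17
go((L+.019*R[:,2],R,10,'lift'),(H+.019*Ra[:,2],Ra,10,'over'),(P+.019*Rp[:,2],Rp,20,'pour'))
print(P)
E
```

```text
[-0.4483  1.6709  2.9616] 97.77000546455383 [[ 0.9999  0.0121  0.0114]
 [ 0.0166 -0.767  -0.6414]
 [ 0.001   0.6415 -0.7671]]
[ 0.4669 -0.0286  0.0612]
now [ 0.4671 -0.0408  0.0466] q [ 0.1361  0.0256  2.1012 -0.7444  1.2232  2.0301] open 0.0152
lift n 10 row lin(mm) [  0.0183  11.5466 -13.8086] rot(deg) [ 0. -0.  0.] | total lin mm [   0.1829  115.4655 -138.0858] rot [-0. -0.  0.]
over n 10 row lin(mm) [ 1.1519 13.8356 11.7404] rot(deg) [-0.0111 -1.9919  2.3691] | total lin mm [-32.1076 134.8535 114.2545] rot [ -0.1114 -19.9187  23.691 ]
pour n 20 row lin(mm) [-0.     -0.7492  3.9413] rot(deg) [6. 0. 0.] | total lin mm [ -0.     -61.4496  25.1231] rot [120.  -0.   0.]
[ 0.4441 -0.2075  0.17  ]
```

Call:
jog_arm --steps '[{"delta_rot": [0, 0, 0], "linear": [0, 0.004, -0.005], "grip": 0.0}, {"delta_rot": [0, 0, 0], "linear": [0, 0.008, -0.01], "grip": 0.0}, {"delta_rot": [0, 0, 0], "linear": [0, 0.012, -0.014], "grip": 0.0}, {"delta_rot": [0, 0, 0], "linear": [0, 0.012, -0.014], "grip": 0.0}, {"delta_rot": [0, 0, 0], "linear": [0, 0.012, -0.014], "grip": 0.0}, {"delta_rot": [0, 0, 0], "linear": [0, 0.015, -0.018], "grip": 0.0}, {"delta_rot": [0, 0, 0], "linear": [0, 0.015, -0.018], "grip": 0.0}, {"delta_rot": [0, 0, 0], "linear": [0, 0.015, -0.018], "grip": 0.0}, {"delta_rot": [0, 0, 0], "linear": [0, 0.015, -0.018], "grip": 0.0}, {"delta_rot": [0, 0, 0], "linear": [0, 0.008, -0.01], "grip": 0.0}]' --newtons 120

```text
t: 4.4
tool_pos: [0.4668, -0.0409, 0.2296]
tool_rot: [2.445, 0.018, 0.01]
contact_force: [-0.1, -0.2, -3.2]
opening: 0.0145
grip_force: 117.2
```

```bash
python3 - <<'E'
from plan import *
shot('scene','lift')
a=cv2.imread('pics/lift.png')[80:300,100:400];cv2.imwrite('pics/lift_c.png',cv2.resize(a,None,fx=2,fy=2))
Bdir=np.array([np.cos(np.radians(-30)),np.sin(np.radians(-30)),0])
B=np.array([.535,-.26,0]); H=B-.105*Bdir; H[2]=.24
Ra=Rt(-30,-40); Rp=Rt(-30,80)
P=H.copy();P[2]=.17
go((H+.019*Ra[:,2],Ra,12,'over'),(P+.019*Rp[:,2],Rp,20,'pour'))
E
```

```text
now [ 0.4677 -0.0409  0.2313] q [ 0.136  -0.2459  2.0011 -0.693   1.5019  1.7841] open 0.0145
over n 12 row lin(mm) [ 0.9873 11.2812 10.0793] rot(deg) [-0.0144 -1.6719  1.9592] | total lin mm [-32.5355 131.9147 117.6731] rot [ -0.1729 -20.0633  23.5108]
pour n 20 row lin(mm) [-0.     -0.7492  3.9413] rot(deg) [6. 0. 0.] | total lin mm [ -0.     -61.4496  25.1231] rot [120.  -0.   0.]
```

View pics/lift_c.png

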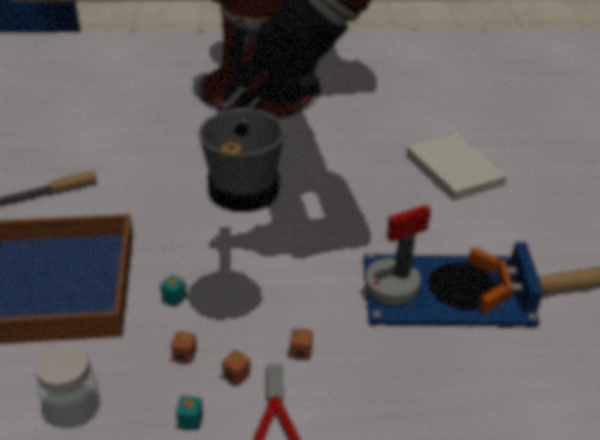

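The barrel hangs level in the grip at about (240,155) in the crop, and nothing else has been disturbed. Moving it over the tray now.

Call:
jog_arm --steps '[{"delta_rot": [0, -1.7, 2], "linear": [0.001, 0.0113, 0.01], "grip": 0.0}, {"delta_rot": [0, -1.7, 2], "linear": [0.001, 0.0113, 0.01], "grip": 0.0}, {"delta_rot": [0, -1.7, 2], "linear": [0.001, 0.0113, 0.01], "grip": 0.0}, {"delta_rot": [0, -1.7, 2], "linear": [0.001, 0.0113, 0.01], "grip": 0.0}, {"delta_rot": [0, -1.7, 2], "linear": [0.001, 0.0113, 0.01], "grip": 0.0}, {"delta_rot": [0, -1.7, 2], "linear": [0.001, 0.0113, 0.01], "grip": 0.0}, {"delta_rot": [0, -1.7, 2], "linear": [0.001, 0.0113, 0.01], "grip": 0.0}, {"delta_rot": [0, -1.7, 2], "linear": [0.001, 0.0113, 0.01], "grip": 0.0}, {"delta_rot": [0, -1.7, 2], "linear": [0.001, 0.0113, 0.01], "grip": 0.0}, {"delta_rot": [0, -1.7, 2], "linear": [0.001, 0.0113, 0.01], "grip": 0.0}]'

```text
t: 5.45
tool_pos: [0.4472, -0.1899, 0.2215]
tool_rot: [2.395, -0.538, -0.204]
contact_force: [0.1, 0.3, -2.3]
opening: 0.0147
grip_force: 117.4
```

Call:
jog_arm --steps '[{"delta_rot": [0, -1.7, 2], "linear": [0.001, 0.0113, 0.01], "grip": 0.0}, {"delta_rot": [0, -1.7, 2], "linear": [0.001, 0.0113, 0.01], "grip": 0.0}, {"delta_rot": [0, 0, 0], "linear": [0, 0, 0], "grip": 0.0}]'

```text
t: 5.75
tool_pos: [0.4353, -0.2184, 0.2208]
tool_rot: [2.372, -0.649, -0.245]
contact_force: [0.2, 0.3, -2.7]
opening: 0.0143
grip_force: 117.9
```

```bash
python3 - <<'E'
from plan import *
Bdir=np.array([np.cos(np.radians(-30)),np.sin(np.radians(-30)),0])
B=np.array([.535,-.26,0]); H=B-.105*Bdir
Rp=Rt(-30,80); H[2]=.165
p,R,o=cur();print(R)
go((H+.019*Rp[:,2],Rp,20,'pour'))
E
```

```text
[[ 0.8596 -0.3877 -0.333 ]
 [-0.511  -0.6606 -0.55  ]
 [-0.0068  0.6429 -0.7659]]
now [ 0.4353 -0.2184  0.2208] q [-0.2618 -0.1106  1.9021 -0.6655  1.5781  1.917 ] open 0.0143
pour n 20 row lin(mm) [ 0.1271 -0.8399  3.9921] rot(deg) [ 6.0002  0.007  -0.0495] | total lin mm [  2.1368 -62.9817  24.3081] rot [120.003    0.1398  -0.9905]
```

Call:
jog_arm --steps '[{"delta_rot": [6, 0, 0], "linear": [0, -0.0008, 0.004], "grip": 0.0}, {"delta_rot": [6, 0, 0], "linear": [0, -0.0008, 0.004], "grip": 0.0}, {"delta_rot": [6, 0, 0], "linear": [0, -0.0008, 0.004], "grip": 0.0}, {"delta_rot": [6, 0, 0], "linear": [0, -0.0008, 0.004], "grip": 0.0}, {"delta_rot": [6, 0, 0], "linear": [0, -0.0008, 0.004], "grip": 0.0}, {"delta_rot": [6, 0, 0], "linear": [0, -0.0008, 0.004], "grip": 0.0}, {"delta_rot": [6, 0, 0], "linear": [0, -0.0008, 0.004], "grip": 0.0}, {"delta_rot": [6, 0, 0], "linear": [0, -0.0008, 0.004], "grip": 0.0}, {"delta_rot": [6, 0, 0], "linear": [0, -0.0008, 0.004], "grip": 0.0}, {"delta_rot": [6, 0, 0], "linear": [0, -0.0008, 0.004], "grip": 0.0}]'

```text
t: 6.75
tool_pos: [0.4351, -0.2179, 0.1827]
tool_rot: [-2.699, 0.738, -0.124]
contact_force: [0.6, -0.2, -4.4]
opening: 0.0149
grip_force: 117.4
```

Call:
jog_arm --steps '[{"delta_rot": [6, 0, 0], "linear": [0, -0.0008, 0.004], "grip": 0.0}, {"delta_rot": [6, 0, 0], "linear": [0, -0.0008, 0.004], "grip": 0.0}, {"delta_rot": [6, 0, 0], "linear": [0, -0.0008, 0.004], "grip": 0.0}, {"delta_rot": [6, 0, 0], "linear": [0, -0.0008, 0.004], "grip": 0.0}, {"delta_rot": [6, 0, 0], "linear": [0, -0.0008, 0.004], "grip": 0.0}, {"delta_rot": [6, 0, 0], "linear": [0, -0.0008, 0.004], "grip": 0.0}, {"delta_rot": [6, 0, 0], "linear": [0, -0.0008, 0.004], "grip": 0.0}, {"delta_rot": [6, 0, 0], "linear": [0, -0.0008, 0.004], "grip": 0.0}, {"delta_rot": [6, 0, 0], "linear": [0, -0.0008, 0.004], "grip": 0.0}, {"delta_rot": [6, 0, 0], "linear": [0, -0.0008, 0.004], "grip": 0.0}]'

```text
t: 7.75
tool_pos: [0.4523, -0.1894, 0.1617]
tool_rot: [-1.696, 0.468, -0.384]
contact_force: [0.3, 0.8, -3.3]
opening: 0.0145
grip_force: 117.8
```

Call:
jog_arm --steps '[{"delta_rot": [0, 0, 0], "linear": [0, 0, 0], "grip": 0.0}, {"delta_rot": [0, 0, 0], "linear": [0, 0, 0], "grip": 0.0}, {"delta_rot": [0, 0, 0], "linear": [0, 0, 0], "grip": 0.0}, {"delta_rot": [0, 0, 0], "linear": [0, 0, 0], "grip": 0.0}, {"delta_rot": [0, 0, 0], "linear": [0, 0, 0], "grip": 0.0}, {"delta_rot": [0, 0, 0], "linear": [0, 0, 0], "grip": 0.0}]'

```text
t: 8.35
tool_pos: [0.4526, -0.1899, 0.1632]
tool_rot: [-1.699, 0.467, -0.387]
contact_force: [0.2, -0.2, -2.3]
opening: 0.0143
grip_force: 117.8
```

```bash
python3 - <<'E'
from plan import *
go()
shot('scene','pour');shot('top','pourt')
a=cv2.imread('pics/pour.png')[120:300,50:290];b=cv2.imread('pics/pourt.png')[120:300,230:430]
cv2.imwrite('pics/pour_c.png',cv2.resize(np.hstack([a,b]),None,fx=1.8,fy=1.8))
E
```

```text
now [ 0.4526 -0.1899  0.1632] q [-1.0792  0.2202  1.9931  1.0831  1.8807  0.8044] open 0.0143
```

View pics/pour_c.png

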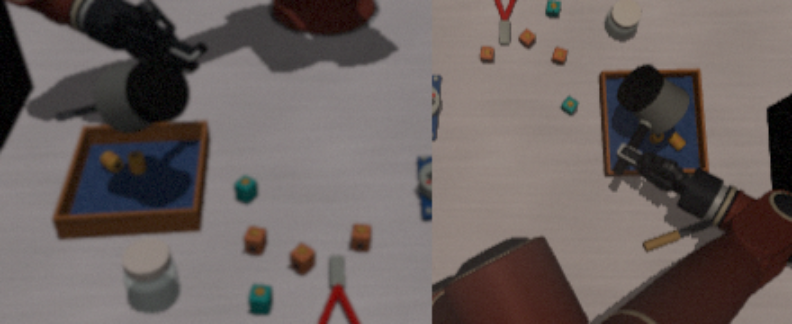

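```bash
cat >> plan.py <<'E'
dx=np.array([.0506,.9987,0]);dy=np.array([-.9987,.0506,0]);seat=np.array([.5658,.260,.012])
bh=-2.9
E
python3 - <<'E'
from plan import *
p,R,o=cur();G=p-.019*R[:,2]
Ra=Rt(-30,-40);G1=G.copy();G1[2]=.25
Rd=Rt(bh,-40);b=np.array([np.cos(np.radians(bh)),np.sin(np.radians(bh)),0])
G2=seat-.105*b;G2[2]=.25
go((G1+.019*Ra[:,2],Ra,20,'back'),(G2+.019*Rd[:,2],Rd,20,'dock'))
wrist(Rd,35,100)
E
```

```text
now [ 0.4525 -0.1899  0.163 ] q [-1.0793  0.2208  1.9933  1.0833  1.8808  0.8043] open 0.0147
back n 20 row lin(mm) [ 0.0096  0.0102 -4.7602] rot(deg) [-5.9991 -0.0001 -0.0368] | total lin mm [ -0.1261 -65.9676 -43.0544] rot [-119.9819   -0.0029   -0.7352]
dock n 20 row lin(mm) [ -5.8514 -17.6189 -14.784 ] rot(deg) [-0.     0.871 -1.038] | total lin mm [-214.5586 -320.5504 -268.9737] rot [ -0.      17.4195 -20.7598]
q4,5,6 [ -31.6463  104.823  -233.4991]
```

Call:
jog_arm --steps '[{"delta_rot": [-6, 0, 0], "linear": [0, 0, -0.0048], "grip": 0.0}, {"delta_rot": [-6, 0, 0], "linear": [0, 0, -0.0048], "grip": 0.0}, {"delta_rot": [-6, 0, 0], "linear": [0, 0, -0.0048], "grip": 0.0}, {"delta_rot": [-6, 0, 0], "linear": [0, 0, -0.0048], "grip": 0.0}, {"delta_rot": [-6, 0, 0], "linear": [0, 0, -0.0048], "grip": 0.0}, {"delta_rot": [-6, 0, 0], "linear": [0, 0, -0.0048], "grip": 0.0}, {"delta_rot": [-6, 0, 0], "linear": [0, 0, -0.0048], "grip": 0.0}, {"delta_rot": [-6, 0, 0], "linear": [0, 0, -0.0048], "grip": 0.0}, {"delta_rot": [-6, 0, 0], "linear": [0, 0, -0.0048], "grip": 0.0}, {"delta_rot": [-6, 0, 0], "linear": [0, 0, -0.0048], "grip": 0.0}]'

```text
t: 9.45
tool_pos: [0.4334, -0.2211, 0.1908]
tool_rot: [-2.704, 0.74, -0.123]
contact_force: [0.2, 0.2, -2.7]
opening: 0.0142
grip_force: 117.8
```

Call:
jog_arm --steps '[{"delta_rot": [-6, 0, 0], "linear": [0, 0, -0.0048], "grip": 0.0}, {"delta_rot": [-6, 0, 0], "linear": [0, 0, -0.0048], "grip": 0.0}, {"delta_rot": [-6, 0, 0], "linear": [0, 0, -0.0048], "grip": 0.0}, {"delta_rot": [-6, 0, 0], "linear": [0, 0, -0.0048], "grip": 0.0}, {"delta_rot": [-6, 0, 0], "linear": [0, 0, -0.0048], "grip": 0.0}, {"delta_rot": [-6, 0, 0], "linear": [0, 0, -0.0048], "grip": 0.0}, {"delta_rot": [-6, 0, 0], "linear": [0, 0, -0.0048], "grip": 0.0}, {"delta_rot": [-6, 0, 0], "linear": [0, 0, -0.0048], "grip": 0.0}, {"delta_rot": [-6, 0, 0], "linear": [0, 0, -0.0048], "grip": 0.0}, {"delta_rot": [-6, 0, 0], "linear": [0, 0, -0.0048], "grip": 0.0}]'

```text
t: 10.45
tool_pos: [0.4366, -0.2155, 0.2357]
tool_rot: [2.371, -0.646, -0.244]
contact_force: [-0.2, -0.7, -3.2]
opening: 0.0145
grip_force: 117.9
```

Call:
jog_arm --steps '[{"delta_rot": [0, 0.9, -1], "linear": [-0.0059, -0.0176, -0.0148], "grip": 0.0}, {"delta_rot": [0, 0.9, -1], "linear": [-0.0059, -0.0176, -0.0148], "grip": 0.0}, {"delta_rot": [0, 0.9, -1], "linear": [-0.0059, -0.0176, -0.0148], "grip": 0.0}, {"delta_rot": [0, 0.9, -1], "linear": [-0.0059, -0.0176, -0.0148], "grip": 0.0}, {"delta_rot": [0, 0.9, -1], "linear": [-0.0059, -0.0176, -0.0148], "grip": 0.0}, {"delta_rot": [0, 0.9, -1], "linear": [-0.0059, -0.0176, -0.0148], "grip": 0.0}, {"delta_rot": [0, 0.9, -1], "linear": [-0.0059, -0.0176, -0.0148], "grip": 0.0}, {"delta_rot": [0, 0.9, -1], "linear": [-0.0059, -0.0176, -0.0148], "grip": 0.0}, {"delta_rot": [0, 0.9, -1], "linear": [-0.0059, -0.0176, -0.0148], "grip": 0.0}, {"delta_rot": [0, 0.9, -1], "linear": [-0.0059, -0.0176, -0.0148], "grip": 0.0}]'

```text
t: 11.45
tool_pos: [0.4777, 0.0181, 0.2354]
tool_rot: [2.423, -0.365, -0.132]
contact_force: [-0.8, 0.1, -2.8]
opening: 0.0147
grip_force: 118.0
```

Call:
jog_arm --steps '[{"delta_rot": [0, 0.9, -1], "linear": [-0.0059, -0.0176, -0.0148], "grip": 0.0}, {"delta_rot": [0, 0.9, -1], "linear": [-0.0059, -0.0176, -0.0148], "grip": 0.0}, {"delta_rot": [0, 0.9, -1], "linear": [-0.0059, -0.0176, -0.0148], "grip": 0.0}, {"delta_rot": [0, 0.9, -1], "linear": [-0.0059, -0.0176, -0.0148], "grip": 0.0}, {"delta_rot": [0, 0.9, -1], "linear": [-0.0059, -0.0176, -0.0148], "grip": 0.0}, {"delta_rot": [0, 0.9, -1], "linear": [-0.0059, -0.0176, -0.0148], "grip": 0.0}, {"delta_rot": [0, 0.9, -1], "linear": [-0.0059, -0.0176, -0.0148], "grip": 0.0}, {"delta_rot": [0, 0.9, -1], "linear": [-0.0059, -0.0176, -0.0148], "grip": 0.0}, {"delta_rot": [0, 0.9, -1], "linear": [-0.0059, -0.0176, -0.0148], "grip": 0.0}, {"delta_rot": [0, 0.9, -1], "linear": [-0.0059, -0.0176, -0.0148], "grip": 0.0}]'

```text
t: 12.45
tool_pos: [0.4637, 0.2542, 0.2352]
tool_rot: [2.442, -0.081, -0.018]
contact_force: [-0.8, 0.4, -2.8]
opening: 0.0147
grip_force: 118.1
```

```bash
python3 - <<'E'
from plan import *
p,R,o=cur();print(p-.019*R[:,2],R)
Rd=Rt(bh,-40);b=np.array([np.cos(np.radians(bh)),np.sin(np.radians(bh)),0])
G2=seat-.105*b;G2[2]=.25;G3=G2.copy();G3[2]=.12
go((G2+.019*Rd[:,2],Rd,3,'dock'),(G3+.019*Rd[:,2],Rd,8,'down'))
shot('top','hovt');shot('scene','hovs')
a=cv2.imread('pics/hovt.png')[110:240,140:300];b=cv2.imread('pics/hovs.png')[110:280,240:440]
cv2.imwrite('pics/hov_c.png',np.hstack([cv2.resize(a,(443,360)),cv2.resize(b,(357,360))]))
E
```

```text
[0.4644 0.2664 0.2497] [[ 0.9979 -0.054  -0.0347]
 [-0.0637 -0.7641 -0.642 ]
 [ 0.0081  0.6429 -0.7659]]
now [0.4637 0.2542 0.2352] q [ 0.6257  0.1355  1.6289 -0.5425  1.8227  2.2465] open 0.0147
dock n 3 row lin(mm) [-1.1112  0.3833  0.2044] rot(deg) [ 0.0036  0.0421 -0.2912] | total lin mm [-3.3272  1.1668  0.6157] rot [ 0.0109  0.1264 -0.8735]
down n 8 row lin(mm) [ -0.     -10.4453  12.4482] rot(deg) [-0.  0.  0.] | total lin mm [ -0.     -83.5624  99.5858] rot [-0. -0.  0.]
```

View pics/hov_c.png

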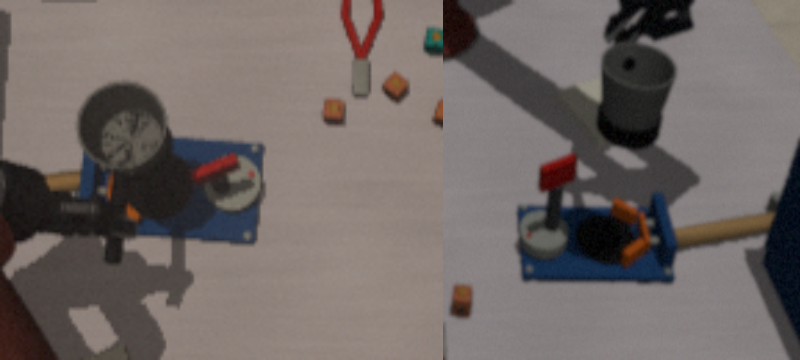

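```bash
python3 - <<'E'
from plan import *
c=lambda X,Y,z:w('top',None,140+X/2.769-.5,110+Y/2.769-.5,z)[:2]
zr=.2497-.0612+.084
L,Rr,T,B=c(79,127,zr),c(168,127,zr),c(123,82,zr),c(123,172,zr);print(L,Rr,T,B,'ctr',(L[1]+Rr[1])/2,(T[0]+B[0])/2)
print('tip',c(116,262,.25))
d=np.load('pics/hovt.npy');print([w('top',d,140+x/2.769,110+y/2.769) for x,y in((130,140),(82,127),(166,127),(123,85))])
E
```

```text
[0.5677 0.3038] [0.5689 0.211 ] [0.6173 0.2603] [0.5201 0.2555] ctr 0.2573785042317184 0.5686864654276
tip [0.4294 0.2623]
[array([0.5693, 0.2594, 0.213 ]), array([0.5671, 0.2998, 0.2696]), array([0.5686, 0.2122, 0.2685]), array([0.6128, 0.2588, 0.2718])]
```

Call:
jog_arm --steps '[{"delta_rot": [0, 0, 0], "linear": [-0.0004, -0.0107, 0.0126], "grip": 0.0}, {"delta_rot": [0, 0, 0], "linear": [-0.0004, -0.0107, 0.0126], "grip": 0.0}, {"delta_rot": [0, 0, 0], "linear": [-0.0004, -0.0107, 0.0126], "grip": 0.0}, {"delta_rot": [0, 0, 0], "linear": [-0.0004, -0.0107, 0.0126], "grip": 0.0}, {"delta_rot": [0, 0, 0], "linear": [-0.0003, -0.0107, 0.0126], "grip": 0.0}, {"delta_rot": [0, 0, 0], "linear": [-0.0003, -0.0107, 0.0126], "grip": 0.0}, {"delta_rot": [0, 0, 0], "linear": [-0.0003, -0.0107, 0.0126], "grip": 0.0}, {"delta_rot": [0, 0, 0], "linear": [-0.0003, -0.0107, 0.0126], "grip": 0.0}, {"delta_rot": [0, 0, 0], "linear": [-0.0003, -0.0107, 0.0126], "grip": 0.0}, {"delta_rot": [0, 0, 0], "linear": [-0.0003, -0.0107, 0.0126], "grip": 0.0}]'

```text
t: 13.55
tool_pos: [0.4633, 0.2531, 0.071]
tool_rot: [2.436, -0.088, -0.014]
contact_force: [-1.3, -1.6, 1.8]
opening: 0.0149
grip_force: 120.4
```

```bash
python3 - <<'E'
from plan import *
p,R,o=cur();print(p-.019*R[:,2],o['contact_force']);print(R.T@[0,0,-1])
shot('top','lowt');shot('scene','lows')
a=cv2.imread('pics/lowt.png')[130:230,150:270];b=cv2.imread('pics/lows.png')[150:270,250:400]
cv2.imwrite('pics/low_c.png',np.hstack([cv2.resize(a,(400,333)),cv2.resize(b,(400,333))]))
E
```

```text
[0.464  0.2654 0.0855] [-1.2755 -1.5802  1.7839]
[-0.0135 -0.6471  0.7623]
```

View pics/low_c.png

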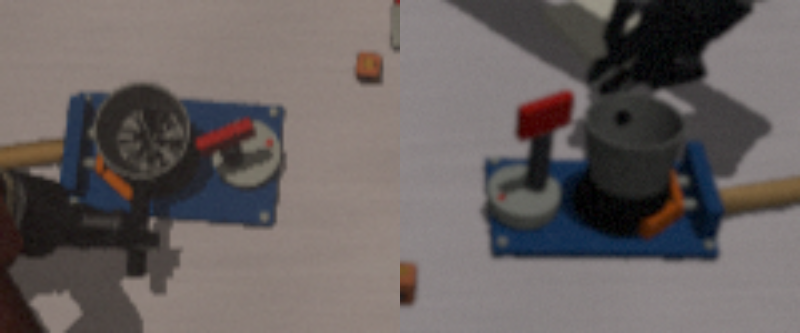

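```bash
python3 - <<'E'
from plan import *
c=lambda X,Y,z:np.append(w('top',None,150+X/3.333-.5,130+Y/3.333-.5,z)[:2],0)
zr=.108
L,Rr,T,B=c(94,132,zr),c(190,132,zr),c(142,84,zr),c(142,180,zr);C=np.array([(T[0]+B[0])/2,(L[1]+Rr[1])/2,0]);print(L,Rr,T,B,C)
D=[c(*q,.012) for q in((78,94),(285,106),(272,224))];print('deck',D)
# deck refit: x axis from corner0->corner1
a=(D[1]-D[0]);print(np.linalg.norm(a),np.linalg.norm(D[2]-D[1]))
o=seat+.012*dx
for q in D+[C]:
    v=q-o;print('dock frame',v@dx,v@dy)
d=np.load('pics/lowt.npy');r=[]
for X in range(105,180,5):
  for Y in range(100,170,5):
    q=w('top',d,150+X/3.333,130+Y/3.333)
    r.append(q)
r=np.array(r);s=r[(r[:,2]<.075)];A=np.c_[s[:,:2],np.ones(len(s))];k=np.linalg.lstsq(A,s[:,2],rcond=None)[0];print('floor slope',k,np.median(s[:,2]),len(s))
E
```

```text
[0.5686 0.3077 0.    ] [0.5699 0.213  0.    ] [0.6184 0.2626 0.    ] [0.5209 0.2582 0.    ] [0.5696 0.2604 0.    ]
deck [array([0.6343, 0.3469, 0.    ]), array([0.6241, 0.1259, 0.    ]), array([0.4964, 0.1363, 0.    ])]
0.22119232655421772 0.12807690938040914
dock frame 0.07822604475478533 -0.06400066958978286
dock frame -0.14295984726558703 -0.06499553349994434
dock frame -0.13902858818796127 0.06301859618224202
dock frame -0.01141606982565124 -0.0038227612196600706
floor slope [ 0.141   0.0349 -0.0308] 0.059153356048684665 149
```

Call:
jog_arm --steps '[{"delta_rot": [0, 0, 0], "linear": [0, 0.0039, -0.0045], "grip": 0.0}, {"delta_rot": [0, 0, 0], "linear": [0, 0.0039, -0.0045], "grip": 0.0}, {"delta_rot": [0, 0, 0], "linear": [-0.002, 0.001, 0.0006], "grip": 0.0}, {"delta_rot": [0, 0, 0], "linear": [-0.002, 0.001, 0.0006], "grip": 0.0}, {"delta_rot": [0, 0, 0], "linear": [0, 0, 0], "grip": 0.0}]'

```text
t: 14.15
tool_pos: [0.4588, 0.2515, 0.0827]
tool_rot: [2.441, -0.083, -0.014]
contact_force: [-0.1, 0.9, -2.2]
opening: 0.0144
grip_force: 118.3
```

```bash
cat > tilt.py <<'E'
from plan import *
import sys
p,R,o=cur();print('G',p-.019*R[:,2],o['contact_force'],R[:,0]);print(R.T@[0,0,-1])
_,d=shot('top',sys.argv[1])
C=w('top',None,192,169,(p-.019*R[:,2])[2]+.023)
r=np.array([w('top',d,u,v) for u in range(170,216) for v in range(145,195)])
m=np.hypot(r[:,0]-C[0],r[:,1]-C[1])<.06;r=r[m]
zf=(p-.019*R[:,2])[2]-.037
f=r[np.abs(r[:,2]-zf)<.012]
f=f[np.hypot(*(f[:,:2]-np.median(f[:,:2],0)).T)<.028]
for _ in range(4):
    A=np.c_[f[:,:2],np.ones(len(f))];k=np.linalg.lstsq(A,f[:,2],rcond=None)[0];e=np.abs(A@k-f[:,2]);f=f[e<max(.002,2*e.std())]
print('floor n',len(f),'slope',k[:2],'z',f[:,2].mean(),'exp',zf,'res',e.std(),'ctr',f.mean(0))
rim=r[r[:,2]>zf+.052];print('rim',len(rim),rim.min(0),rim.max(0),(rim.min(0)+rim.max(0))/2)
E
python3 tilt.py up1
```

```text
G [0.4594 0.2637 0.0972] [-0.0944  0.9074 -2.2038] [ 0.9979 -0.064   0.0115]
[-0.0115 -0.6437  0.7652]
floor n 110 slope [0.0843 0.055 ] z 0.06643649232284306 exp 0.06019485435760582 res 0.000564012508211184 ctr [0.5708 0.2624 0.0664]
rim 177 [0.5115 0.2006 0.1122] [0.6118 0.3069 0.1384] [0.5617 0.2538 0.1253]
```

```bash
python3 - <<'E'
from plan import *
def fit(f):
    for _ in range(5):
        A=np.c_[f[:,:2],np.ones(len(f))];k=np.linalg.lstsq(A,f[:,2],rcond=None)[0];e=np.abs(A@k-f[:,2]);f=f[e<max(.002,2*e.std())]
    return k[:2],f.mean(0),len(f)
d=np.load('pics/hovt.npy')
print('hover',fit(np.array([w('top',d,u,v) for u in range(178,196) for v in range(154,168)])))
d=np.load('pics/top0.npy')
print('start floor',fit(np.array([w('top',d,u,v) for u in range(271,284) for v in range(168,182)])))
d=np.load('pics/up1.npy')
print('now',fit(np.array([w('top',d,u,v) for u in range(186,200) for v in range(164,178)])))
p,R,o=cur();rv=R.T@[-.04,.075,0];print(np.degrees(rv))
E
```

```text
hover (array([-0.0098,  0.0019]), array([0.5706, 0.261 , 0.2118]), 110)
start floor (array([-0.0513, -0.8844]), array([ 0.5744, -0.019 ,  0.0339]), 33)
now (array([0.0825, 0.0359]), array([0.5764, 0.2661, 0.067 ]), 100)
[-2.5616 -3.15   -2.6896]
```

Call:
jog_arm --steps '[{"delta_rot": [0, 0, 0], "linear": [0, 0.005, -0.0058], "grip": 0.0}, {"delta_rot": [0, 0, 0], "linear": [0, 0.005, -0.0058], "grip": 0.0}, {"delta_rot": [-1.2, -1.75, -1.5], "linear": [0, 0, 0], "grip": 0.0}, {"delta_rot": [-1.2, -1.75, -1.5], "linear": [0, 0, 0], "grip": 0.0}, {"delta_rot": [0, 0, 0], "linear": [0, 0, 0], "grip": 0.0}]'

```text
t: 14.7
tool_pos: [0.4598, 0.2517, 0.0986]
tool_rot: [2.401, -0.047, -0.112]
contact_force: [0.4, 0.4, -2.0]
opening: 0.0146
grip_force: 118.4
```

```bash
python3 - <<'E'
from plan import *
_,d=shot('top','up2')
def fit(f):
    for _ in range(5):
        A=np.c_[f[:,:2],np.ones(len(f))];k=np.linalg.lstsq(A,f[:,2],rcond=None)[0];e=np.abs(A@k-f[:,2]);f=f[e<max(.002,2*e.std())]
    return k[:2],f.mean(0),len(f)
print('now',fit(np.array([w('top',d,u,v) for u in range(186,200) for v in range(160,174)])))
p,R,o=cur();print('G',p-.019*R[:,2],R);print('down',R.T@[0,0,-1],'x',R.T@[1,0,0],'y',R.T@[0,1,0])
a=cv2.imread('pics/up2.png')[130:230,150:270]
cv2.imwrite('pics/up2_c.png',cv2.resize(a,(720,600),interpolation=cv2.INTER_CUBIC))
E
```

```text
now (array([ 0.0562, -0.116 ]), array([0.5856, 0.268 , 0.0725]), 63)
G [0.4613 0.2644 0.1125] [[ 0.9956 -0.003  -0.0935]
 [-0.0652 -0.7393 -0.6702]
 [-0.0671  0.6734 -0.7362]]
down [ 0.0671 -0.6734  0.7362] x [ 0.9956 -0.003  -0.0935] y [-0.0652 -0.7393 -0.6702]
```

View pics/up2_c.png

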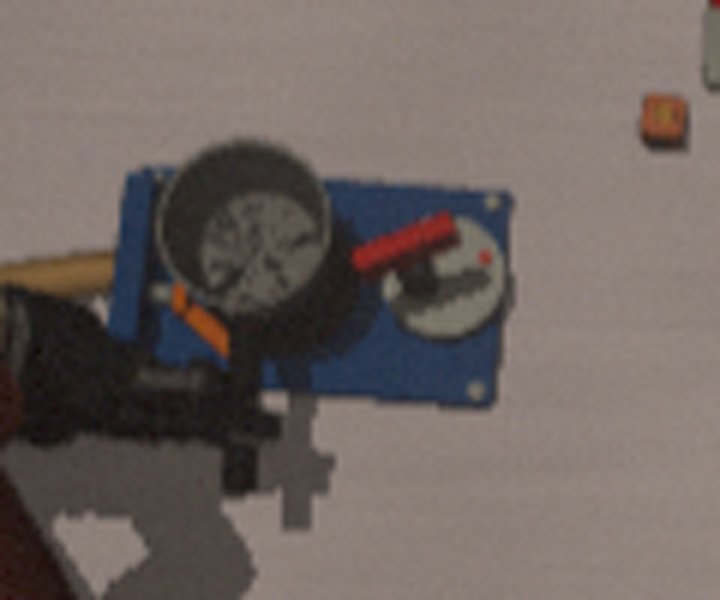

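```bash
cat > fl.py <<'E'
from plan import *
def floor(d,u0,v0,r=7):
    f=np.array([w('top',d,u,v) for u in range(u0-r,u0+r+1) for v in range(v0-r,v0+r+1) if np.hypot(u-u0,v-v0)<=r])
    md=np.median(f[:,2])
    f=f[np.abs(f[:,2]-md)<.008]
    for _ in range(5):
        A=np.c_[f[:,:2],np.ones(len(f))];k=np.linalg.lstsq(A,f[:,2],rcond=None)[0];e=np.abs(A@k-f[:,2]);f=f[e<max(.0015,2.5*e.std())]
    print('floor slope',k[:2],'mean',f.mean(0),len(f))
def dk(q):
    v=np.r_[q[:2],0]-(seat+.012*dx);return np.array([v@dx,v@dy])*1000
E
python3 - <<'E'
from fl import *
d=np.load('pics/up2.npy');floor(d,193,171)
c=lambda X,Y,z:w('top',None,150+X/6-.5,130+Y/6-.5,z)
zr=.1345
L,Rr,T,B=c(157,231,zr),c(331,231,zr),c(244,140,zr),c(244,322,zr);C=np.array([(T[0]+B[0])/2,(L[1]+Rr[1])/2,0]);print(C,dk(C))
C=np.mean([c(203,250,zr-.06),c(316,250,zr-.06)],0),np.mean([c(258,190,zr-.06),c(258,312,zr-.06)],0);print('floor ctr',C)
d=np.load('pics/up1.npy');floor(d,193,171)
E
```

```text
floor slope [0.003 0.002] mean [0.571  0.2628 0.0721] 62
[0.5666 0.2623 0.    ] [-9.6732 -0.6492]
floor ctr (array([0.5706, 0.2636, 0.0745]), array([0.5702, 0.2644, 0.0745]))
floor slope [0.0808 0.0159] mean [0.5755 0.264  0.0669] 70
```

Call:
jog_arm --steps '[{"delta_rot": [0, 0, 0], "linear": [-0.0008, 0.0022, 0.0021], "grip": 0.0}, {"delta_rot": [0, 0, 0], "linear": [0.0005, -0.005, 0.0055], "grip": 0.0}, {"delta_rot": [0, 0, 0], "linear": [0.0005, -0.005, 0.0055], "grip": 0.0}, {"delta_rot": [0, 0, 0], "linear": [0.0005, -0.005, 0.0055], "grip": 0.0}, {"delta_rot": [0, 0, 0], "linear": [0.0005, -0.005, 0.0055], "grip": 0.0}, {"delta_rot": [0, 0, 0], "linear": [0, 0, 0], "grip": 0.0}]'

```text
t: 15.35
tool_pos: [0.4571, 0.2477, 0.0666]
tool_rot: [2.398, -0.045, -0.116]
contact_force: [0.2, -0.3, -3.8]
opening: 0.0145
grip_force: 118.4
```

```bash
python3 - <<'E'
from fl import *
p,R,o=cur();print('G',p-.019*R[:,2],o['contact_force'],'down',R.T@[0,0,-1])
_,d=shot('top','up3');floor(d,193,174,6)
E
```

```text
G [0.4589 0.2605 0.0806] [ 0.2372 -0.299  -3.7707] down [ 0.0709 -0.6751  0.7343]
floor slope [-0.0854 -0.0113] mean [0.5684 0.2673 0.0397] 52
```

Call:
jog_arm --steps '[{"delta_rot": [0, 0, 0], "linear": [0.0001, -0.001, 0.0011], "grip": 0.0}, {"delta_rot": [0, 0, 0], "linear": [0.0001, -0.001, 0.0011], "grip": 0.0}, {"delta_rot": [0, 0, 0], "linear": [0, 0, 0], "grip": 0.0}]'

```text
t: 15.7
tool_pos: [0.4581, 0.2484, 0.0654]
tool_rot: [2.4, -0.046, -0.112]
contact_force: [0.1, -1.5, -2.7]
opening: 0.0143
grip_force: 118.4
```

Call:
jog_arm --steps '[{"delta_rot": [0, 0, 0], "linear": [0.0001, -0.001, 0.0011], "grip": 0.0}, {"delta_rot": [0, 0, 0], "linear": [0, 0, 0], "grip": 0.0}]'

```text
t: 15.9
tool_pos: [0.458, 0.2483, 0.0638]
tool_rot: [2.4, -0.046, -0.113]
contact_force: [-0.7, -0.9, -2.4]
opening: 0.0146
grip_force: 118.4
```

Call:
jog_arm --steps '[{"delta_rot": [0, 0, 0], "linear": [0.0001, -0.001, 0.0011], "grip": 0.0}, {"delta_rot": [0, 0, 0], "linear": [0, 0, 0], "grip": 0.0}]'

```text
t: 16.1
tool_pos: [0.4581, 0.2482, 0.0624]
tool_rot: [2.4, -0.047, -0.112]
contact_force: [0.2, -0.5, -1.7]
opening: 0.0147
grip_force: 118.5
```

```bash
python3 - <<'E'
from fl import *
p,R,o=cur();print('G',p-.019*R[:,2],o['contact_force'],'down',R.T@[0,0,-1])
_,d=shot('top','up4');floor(d,193,172,5);floor(d,193,174,5)
r=np.array([w('top',d,u,v) for u in range(172,212) for v in range(150,192)])
r=r[np.hypot(r[:,0]-.567,r[:,1]-.26)<.06]
print(np.percentile(r[:,2],[1,5,10,15,20,25,98]))
E
```

```text
G [0.4599 0.261  0.0763] [ 0.1818 -0.4779 -1.7266] down [ 0.0681 -0.6741  0.7355]
floor slope [-0.0567 -0.0427] mean [0.5744 0.2693 0.0361] 28
floor slope [ 0.1386 -0.057 ] mean [0.5711 0.2682 0.037 ] 37
[0.0075 0.011  0.0131 0.0168 0.0314 0.0337 0.0991]
```

Call:
jog_arm --steps '[{"delta_rot": [0, 0, 0], "linear": [0.0001, -0.0008, 0.0009], "grip": 0.0}, {"delta_rot": [0, 0, 0], "linear": [0, 0, 0], "grip": 0.0}]'

```text
t: 16.35
tool_pos: [0.4581, 0.2482, 0.0614]
tool_rot: [2.399, -0.047, -0.112]
contact_force: [-0.8, -0.6, 0.0]
opening: 0.0145
grip_force: 118.5
```

Call:
jog_arm --steps '[{"delta_rot": [0, 0, 0], "linear": [0, 0, 0], "grip": 0.045}, {"delta_rot": [0, 0, 0], "linear": [0, 0, 0], "grip": 0.045}, {"delta_rot": [0, 0, 0], "linear": [0, 0, 0], "grip": 0.045}, {"delta_rot": [0, 0, 0], "linear": [0, 0, 0], "grip": 0.045}]'

```text
t: 16.75
tool_pos: [0.4582, 0.2484, 0.0614]
tool_rot: [2.4, -0.046, -0.112]
contact_force: [0.2, 0.5, -0.6]
opening: 0.0449
grip_force: 0.0
```

```bash
python3 - <<'E'
from fl import *
p,R,o=cur();print('G',p-.019*R[:,2],o['contact_force'],R[:,2])
shot('top','rel');shot('scene','rels')
a=cv2.imread('pics/rel.png')[130:230,150:270];b=cv2.imread('pics/rels.png')[150:270,250:400]
cv2.imwrite('pics/rel_c.png',np.hstack([cv2.resize(a,(400,333)),cv2.resize(b,(400,333))]))
E
```

```text
G [0.46   0.2611 0.0754] [ 0.2061  0.5036 -0.6265] [-0.0939 -0.6706 -0.7358]
```

View pics/rel_c.png

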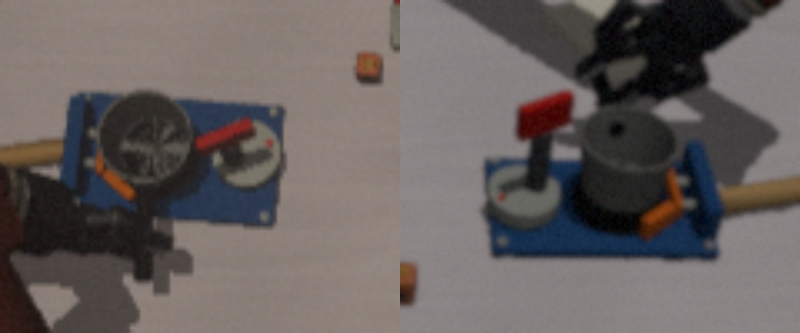

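```bash
python3 - <<'E'
from fl import *
p,R,o=cur()
p1=p-.11*R[:,2];p2=p1+[0,0,.1]
Rc=Rt(114.4);pc=np.array([.561,.1765,.21])
go((p1,R,5,'back'),(p2,R,3,'up'),(pc,Rc,20,'cam'))
p3=np.array([.561,.1765,.103])
from scipy.linalg import expm,logm
T0=np.block([[R,p2[:,None]],[0,0,0,1]]);T1=np.block([[Rc,pc[:,None]],[0,0,0,1]]);S=np.real(logm(np.linalg.inv(T0)@T1))
print([ (T0@expm(S*s))[:3,3] for s in(.25,.5,.75)])
# bar angle from top0 red pixels
im=cv2.imread('pics/rel.png');h=cv2.cvtColor(im,cv2.COLOR_BGR2HSV)
m=(cv2.inRange(h,(0,150,90),(6,255,255))|cv2.inRange(h,(172,150,90),(180,255,255)))[130:200,190:250]
ys,xs=np.nonzero(m);P=np.array([w('top',None,x+190,y+130,.136)[:2] for x,y in zip(xs,ys)])
c=np.median(P,0);P=P[np.hypot(*(P-c).T)<.04];c=P.mean(0);u,s,v=np.linalg.svd(P-c);print(len(P),c,v[0],np.degrees(np.arctan2(v[0,1],v[0,0])))
q=(P-c)@v[0];print(q.min(),q.max())
E
```

```text
now [0.4581 0.2483 0.0613] q [ 0.6185  0.3659  1.6903 -0.5156  1.6393  2.3413] open 0.0451
back n 5 row lin(mm) [ -0.  -0. -22.] rot(deg) [0. 0. 0.] | total lin mm [  -0.   -0. -110.] rot [-0.  0.  0.]
up n 3 row lin(mm) [ -2.2674  22.4598 -24.5261] rot(deg) [0. 0. 0.] | total lin mm [ -6.8023  67.3793 -73.5783] rot [-0.  0.  0.]
cam n 20 row lin(mm) [-2.956   8.3362  5.6732] rot(deg) [ 1.1061  2.2752 -5.5174] | total lin mm [103.7644  85.669  112.6933] rot [  22.1223   45.5047 -110.3482]
[array([0.4613, 0.271 , 0.2483]), array([0.479 , 0.2222, 0.2462]), array([0.516 , 0.1879, 0.2333])]
60 [0.5604 0.1774] [ 0.4035 -0.915 ] -66.20054334745798
-0.02674607103493061 0.027936244327209717
```

Call:
jog_arm --steps '[{"delta_rot": [0, 0, 0], "linear": [0, 0, -0.015], "grip": 0.045}, {"delta_rot": [0, 0, 0], "linear": [0, 0, -0.022], "grip": 0.045}, {"delta_rot": [0, 0, 0], "linear": [0, 0, -0.025], "grip": 0.045}, {"delta_rot": [0, 0, 0], "linear": [0, 0, -0.025], "grip": 0.045}, {"delta_rot": [0, 0, 0], "linear": [0, 0, -0.023], "grip": 0.045}, {"delta_rot": [0, 0, 0], "linear": [-0.0023, 0.0225, -0.0245], "grip": 0.045}, {"delta_rot": [0, 0, 0], "linear": [-0.0023, 0.0225, -0.0245], "grip": 0.045}, {"delta_rot": [0, 0, 0], "linear": [-0.0023, 0.0225, -0.0245], "grip": 0.045}]'

```text
t: 17.65
tool_pos: [0.4682, 0.3227, 0.2443]
tool_rot: [2.401, -0.046, -0.112]
contact_force: [0.9, -0.1, -0.5]
opening: 0.0447
grip_force: 0.0
```

Call:
jog_arm --steps '[{"delta_rot": [1.1, 2.3, -5.5], "linear": [-0.003, 0.0083, 0.0057], "grip": 0.035}, {"delta_rot": [1.1, 2.3, -5.5], "linear": [-0.003, 0.0083, 0.0057], "grip": 0.035}, {"delta_rot": [1.1, 2.3, -5.5], "linear": [-0.003, 0.0083, 0.0057], "grip": 0.035}, {"delta_rot": [1.1, 2.3, -5.5], "linear": [-0.003, 0.0083, 0.0057], "grip": 0.035}, {"delta_rot": [1.1, 2.3, -5.5], "linear": [-0.003, 0.0083, 0.0057], "grip": 0.035}, {"delta_rot": [1.1, 2.3, -5.5], "linear": [-0.003, 0.0083, 0.0057], "grip": 0.035}, {"delta_rot": [1.1, 2.3, -5.5], "linear": [-0.003, 0.0083, 0.0057], "grip": 0.035}, {"delta_rot": [1.1, 2.3, -5.5], "linear": [-0.003, 0.0083, 0.0057], "grip": 0.035}, {"delta_rot": [1.1, 2.3, -5.5], "linear": [-0.003, 0.0083, 0.0057], "grip": 0.035}, {"delta_rot": [1.1, 2.3, -5.5], "linear": [-0.003, 0.0083, 0.0057], "grip": 0.035}]'

```text
t: 18.65
tool_pos: [0.4784, 0.2222, 0.2471]
tool_rot: [2.372, 1.33, -0.061]
contact_force: [0.3, 0.6, 0.4]
opening: 0.0351
grip_force: 0.0
```

Call:
jog_arm --steps '[{"delta_rot": [1.1, 2.3, -5.5], "linear": [-0.003, 0.0083, 0.0057], "grip": 0.035}, {"delta_rot": [1.1, 2.3, -5.5], "linear": [-0.003, 0.0083, 0.0057], "grip": 0.035}, {"delta_rot": [1.1, 2.3, -5.5], "linear": [-0.003, 0.0083, 0.0057], "grip": 0.035}, {"delta_rot": [1.1, 2.3, -5.5], "linear": [-0.003, 0.0083, 0.0057], "grip": 0.035}, {"delta_rot": [1.1, 2.3, -5.5], "linear": [-0.003, 0.0083, 0.0057], "grip": 0.035}, {"delta_rot": [1.1, 2.3, -5.5], "linear": [-0.003, 0.0083, 0.0057], "grip": 0.035}, {"delta_rot": [1.1, 2.3, -5.5], "linear": [-0.003, 0.0083, 0.0057], "grip": 0.035}, {"delta_rot": [1.1, 2.3, -5.5], "linear": [-0.003, 0.0083, 0.0057], "grip": 0.035}, {"delta_rot": [1.1, 2.3, -5.5], "linear": [-0.003, 0.0083, 0.0057], "grip": 0.035}, {"delta_rot": [1.1, 2.3, -5.5], "linear": [-0.003, 0.0083, 0.0057], "grip": 0.035}]'

```text
t: 19.65
tool_pos: [0.5608, 0.1761, 0.211]
tool_rot: [1.698, 2.641, 0.015]
contact_force: [-0.2, 1.2, 0.5]
opening: 0.0348
grip_force: 0.0
```

```bash
python3 - <<'E'
from fl import *
Rc=Rt(113.8);pc=np.array([.5607,.1772,.2])
go((pc,Rc,5,'cam'),(pc-[0,0,.097],Rc,4,'dn'))
E
```

```text
now [0.5608 0.1761 0.211 ] q [ 0.1749 -0.0272  1.7276  0.0058  1.4336 -0.2539] open 0.0348
cam n 5 row lin(mm) [0.2135 0.0557 2.2077] rot(deg) [ 0.1004 -0.0426  0.1449] | total lin mm [ 1.0499  0.2454 11.0409] rot [ 0.502  -0.213   0.7245]
dn n 4 row lin(mm) [ 0.    0.   24.25] rot(deg) [0. 0. 0.] | total lin mm [ 0.  0. 97.] rot [0. 0. 0.]
```

Call:
jog_arm --steps '[{"delta_rot": [0.5, -0.2, 0.7], "linear": [0.001, 0.0002, 0.011], "grip": 0.035}, {"delta_rot": [0, 0, 0], "linear": [0, 0, 0.025], "grip": 0.035}, {"delta_rot": [0, 0, 0], "linear": [0, 0, 0.025], "grip": 0.035}, {"delta_rot": [0, 0, 0], "linear": [0, 0, 0.025], "grip": 0.035}, {"delta_rot": [0, 0, 0], "linear": [0, 0, 0.022], "grip": 0.035}, {"delta_rot": [0, 0, 0], "linear": [0, 0, 0], "grip": 0.035}]'

```text
t: 20.25
tool_pos: [0.5566, 0.177, 0.0977]
tool_rot: [-1.72, -2.624, 0.011]
contact_force: [-0.9, 0.1, -0.6]
opening: 0.0348
grip_force: 0.0
```

Call:
jog_arm --steps '[{"delta_rot": [0, 0, 0], "linear": [0, 0, 0], "grip": 0.0}, {"delta_rot": [0, 0, 0], "linear": [0, 0, 0], "grip": 0.0}, {"delta_rot": [0, 0, 0], "linear": [0, 0, 0], "grip": 0.0}, {"delta_rot": [0, 0, 0], "linear": [0, 0, 0], "grip": 0.0}, {"delta_rot": [0, 0, 0], "linear": [0, 0, 0], "grip": 0.0}]' --newtons 60

```text
t: 20.75
tool_pos: [0.5606, 0.1774, 0.1033]
tool_rot: [1.72, 2.627, 0.001]
contact_force: [-3.6, 2.3, 5.2]
opening: 0.0123
grip_force: 60.3
```

Call:
jog_arm --steps '[{"delta_rot": [0, 0, -3], "linear": [0, 0, 0], "grip": 0.0}, {"delta_rot": [0, 0, -3], "linear": [0, 0, 0], "grip": 0.0}, {"delta_rot": [0, 0, -3], "linear": [0, 0, 0], "grip": 0.0}, {"delta_rot": [0, 0, -3], "linear": [0, 0, 0], "grip": 0.0}, {"delta_rot": [0, 0, 0], "linear": [0, 0, 0], "grip": 0.0}]'

```text
t: 21.25
tool_pos: [0.5606, 0.1774, 0.1033]
tool_rot: [1.435, 2.793, 0.001]
contact_force: [-2.9, 2.8, 5.5]
opening: 0.0121
grip_force: 60.6
```

```bash
python3 - <<'E'
from fl import *
p,R,o=cur();print(p,o['contact_force'],o['wrist_torque'],o['grip_force'],np.degrees(np.arctan2(R[1,0],R[0,0])),R[:,2],o['q'])
im=ctrl.get_image('top')[0][:,:,::-1].copy();h=cv2.cvtColor(im,cv2.COLOR_BGR2HSV)
m=(cv2.inRange(h,(0,150,90),(6,255,255))|cv2.inRange(h,(172,150,90),(180,255,255)))[130:200,190:250]
print(m.sum()/255)
E
```

```text
[0.5606 0.1774 0.1033] [-2.8994  2.8411  5.4675] [0.3304 0.4625 0.1396] 60.622243881225586 125.61566071659516 [ 0.0013 -0.0001 -1.    ] [ 0.1801  0.0771  1.8093 -0.0004  1.254  -0.4414]
0.0
```

Call:
jog_arm --steps '[{"delta_rot": [0, 0, -6], "linear": [0, 0, 0], "grip": 0.0}, {"delta_rot": [0, 0, -6], "linear": [0, 0, 0], "grip": 0.0}, {"delta_rot": [0, 0, -6], "linear": [0, 0, 0], "grip": 0.0}, {"delta_rot": [0, 0, -6], "linear": [0, 0, 0], "grip": 0.0}, {"delta_rot": [0, 0, -6], "linear": [0, 0, 0], "grip": 0.0}, {"delta_rot": [0, 0, -6], "linear": [0, 0, 0], "grip": 0.0}, {"delta_rot": [0, 0, -6], "linear": [0, 0, 0], "grip": 0.0}, {"delta_rot": [0, 0, -6], "linear": [0, 0, 0], "grip": 0.0}, {"delta_rot": [0, 0, -6], "linear": [0, 0, 0], "grip": 0.0}, {"delta_rot": [0, 0, -6], "linear": [0, 0, 0], "grip": 0.0}]'

```text
t: 22.3
tool_pos: [0.5605, 0.1773, 0.1034]
tool_rot: [-0.158, 3.137, -0.0]
contact_force: [-3.4, 1.9, 5.8]
opening: 0.0118
grip_force: 60.6
```

Call:
jog_arm --steps '[{"delta_rot": [0, 0, -6], "linear": [0, 0, 0], "grip": 0.0}, {"delta_rot": [0, 0, -6], "linear": [0, 0, 0], "grip": 0.0}, {"delta_rot": [0, 0, -6], "linear": [0, 0, 0], "grip": 0.0}, {"delta_rot": [0, 0, -6], "linear": [0, 0, 0], "grip": 0.0}, {"delta_rot": [0, 0, -6], "linear": [0, 0, 0], "grip": 0.0}, {"delta_rot": [0, 0, -6], "linear": [0, 0, 0], "grip": 0.0}, {"delta_rot": [0, 0, -6], "linear": [0, 0, 0], "grip": 0.0}, {"delta_rot": [0, 0, -4], "linear": [0, 0, 0], "grip": 0.0}, {"delta_rot": [0, 0, -4], "linear": [0, 0, 0], "grip": 0.0}, {"delta_rot": [0, 0, -4], "linear": [0, 0, 0], "grip": 0.0}]'

```text
t: 23.3
tool_pos: [0.5605, 0.1771, 0.1033]
tool_rot: [-1.562, 2.725, -0.001]
contact_force: [-2.9, 0.8, 5.4]
opening: 0.0123
grip_force: 60.6
```

Call:
jog_arm --steps '[{"delta_rot": [0, 0, -3], "linear": [0, 0, 0], "grip": 0.0}, {"delta_rot": [0, 0, -3], "linear": [0, 0, 0], "grip": 0.0}, {"delta_rot": [0, 0, -3], "linear": [0, 0, 0], "grip": 0.0}, {"delta_rot": [0, 0, -2], "linear": [0, 0, 0], "grip": 0.0}, {"delta_rot": [0, 0, 0], "linear": [0, 0, 0], "grip": 0.0}]'

```text
t: 23.8
tool_pos: [0.5605, 0.1771, 0.1033]
tool_rot: [-1.814, 2.564, -0.001]
contact_force: [-3.5, 0.9, 5.9]
opening: 0.0127
grip_force: 60.6
```

```bash
python3 - <<'E'
from fl import *
p,R,o=cur();print(p,o['contact_force'],o['wrist_torque'],o['opening'],np.degrees(np.arctan2(R[1,0],R[0,0]))%360,R[:,2],o['q'])
shot('top','cam');shot('scene','cams')
a=cv2.imread('pics/cam.png')[130:230,150:270];b=cv2.imread('pics/cams.png')[150:270,250:400]
cv2.imwrite('pics/cam_c.png',np.hstack([cv2.resize(a,(400,333)),cv2.resize(b,(400,333))]))
E
```

```text
[0.5605 0.1771 0.1033] [-3.456   0.8515  5.8529] [ 0.3919  0.659  -0.0131] 0.012693211838163016 250.5452307738629 [ 0.0009 -0.0001 -1.    ] [ 0.1796  0.0771  1.8093 -0.0003  1.2544 -2.6223]
```

View pics/cam_c.png

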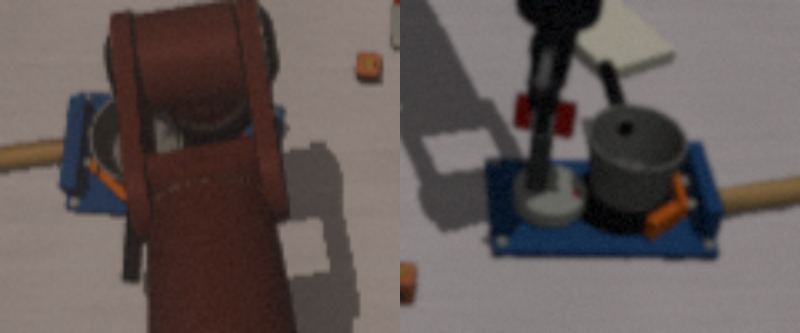

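The steel lobe now bears on the barrel at about (570,200) and the barrel sits in the orange jaw, with the cam at about 2.85. I'll release and re-measure the castings.

Call:
jog_arm --steps '[{"delta_rot": [0, 0, 0], "linear": [0, 0, 0], "grip": 0.032}, {"delta_rot": [0, 0, 0], "linear": [0, 0, 0], "grip": 0.032}, {"delta_rot": [0, 0, 0], "linear": [0, 0, 0], "grip": 0.032}, {"delta_rot": [0, 0, 0], "linear": [0, 0, -0.02], "grip": 0.032}, {"delta_rot": [0, 0, 0], "linear": [0, 0, -0.03], "grip": 0.032}, {"delta_rot": [0, 0, 0], "linear": [0, 0, -0.03], "grip": 0.032}, {"delta_rot": [0, 0, 0], "linear": [0, 0, -0.03], "grip": 0.032}, {"delta_rot": [0, 0, 0], "linear": [0, 0, 0], "grip": 0.05}]'

```text
t: 24.7
tool_pos: [0.5629, 0.1773, 0.2176]
tool_rot: [-1.81, 2.558, -0.008]
contact_force: [0.6, -0.1, 0.7]
opening: 0.0452
grip_force: 0.0
```

```bash
cat > cop.py <<'E'
from fl import *
def cop(name,n):
    p,d=shot(n,name);h=cv2.cvtColor(p,cv2.COLOR_RGB2HSV)
    m=cv2.inRange(h,(3,80,60),(18,255,255));k,l,s,ce=cv2.connectedComponentsWithStats(m)
    for i in range(1,k):
        if s[i,4]>20:
            ys,xs=np.nonzero(l==i)
            P=np.array([w(n,d,x,y) for x,y in zip(xs,ys)]);t=P[(P[:,2]>.026)&(P[:,2]<.04)]
            if len(t)>8 and .58<t[:,0].mean()<.9 and abs(t[:,1].mean())<.25:
                T=np.array([w(n,d,x,y,.032)[:2] for (x,y),z in zip(zip(xs,ys),P[:,2]) if z>.026]).astype(np.float32)
                r=cv2.minAreaRect(T);print(n,ce[i],s[i,4],'top',T.mean(0),'depth',t.mean(0),'rect',r)
E
python3 - <<'E'
from cop import *
cop('n1t','top');cop('n1s','scene')
go()
E
```

```text
Traceback (most recent call last):
  File "cop.py", line 8, in cop
    P=np.array([w(n,d,x,y) for x,y in zip(xs,ys)]);t=P[(P[:,2]>.026)&(P[:,2]<.04)]
                ~^^^^^^^^^
  File "h.py", line 7, in w
    c=ctrl.camera_info(n);K=np.array(c['camera_matrix']);R=np.array(c['R']);t=np.array(c['t'])
ValueError: time passes only in moves, steps and waits
```

```bash
sed -i 's/^def w(/from functools import lru_cache\nci=lru_cache(None)(lambda n:ctrl.camera_info(n))\ndef w(/; s/c=ctrl.camera_info(n);K/c=ci(n);K/' h.py
python3 - <<'E'
from cop import *
cop('n1t','top');cop('n1s','scene')
go()
E
```

```text
top [215.1171 268.0576] 7079 top [0.2586 0.1821] depth [0.5875 0.2396 0.0343] rect ((0.3443952798843384, 0.1838168501853943), (0.9098863005638123, 0.1629818081855774), 8.314794540405273)
top [282.6271 140.5424] 59 top [ 0.6967 -0.0422] depth [ 0.6968 -0.0423  0.0316] rect ((0.6968291997909546, -0.04266921430826187), (0.02376771718263626, 0.02640649862587452), 64.58470153808594)
top [260.1923 149.1538] 52 top [0.6637 0.0376] depth [0.6639 0.0376 0.0315] rect ((0.6636838912963867, 0.03782968968153), (0.024155722931027412, 0.02444586530327797), 79.76131439208984)
top [300.4815 150.0185] 54 top [ 0.6623 -0.1044] depth [ 0.6623 -0.1043  0.0322] rect ((0.662628173828125, -0.10460200905799866), (0.024405382573604584, 0.024295885115861893), 71.54792785644531)
scene [250.2982 250.6228] 114 top [0.6702 0.0385] depth [0.6691 0.0386 0.0308] rect ((0.6710878610610962, 0.03823450952768326), (0.021798688918352127, 0.02590821124613285), 86.03157043457031)
scene [191.5833 251.8417] 120 top [ 0.6683 -0.1032] depth [ 0.6677 -0.1033  0.0313] rect ((0.6684808135032654, -0.10297966003417969), (0.025040751323103905, 0.026080632582306862), 78.56694030761719)
scene [218.3623 262.5362] 138 top [ 0.7038 -0.0396] depth [ 0.7027 -0.0398  0.031 ] rect ((0.7073200941085815, -0.03636488318443298), (0.03619235008955002, 0.025086648762226105), 45.80432891845703)
now [0.5596 0.1768 0.2108] q [ 0.1798 -0.0227  1.7236 -0.0014  1.4422 -2.6224] open 0.0502
```

Call:
jog_arm --steps '[{"delta_rot": [0, 0, 8.2], "linear": [0, 0, 0], "grip": 0.05}, {"delta_rot": [0, 0, 8.2], "linear": [0, 0, 0], "grip": 0.05}, {"delta_rot": [0, 0, 8.2], "linear": [0, 0, 0], "grip": 0.05}, {"delta_rot": [0, 0, 8.2], "linear": [0, 0, 0], "grip": 0.05}, {"delta_rot": [0, 0, 8.2], "linear": [0, 0, 0], "grip": 0.05}, {"delta_rot": [0, 0, 8.2], "linear": [0, 0, 0], "grip": 0.05}, {"delta_rot": [0, 0, 8.2], "linear": [0, 0, 0], "grip": 0.05}, {"delta_rot": [0, 0, 8.2], "linear": [0, 0, 0], "grip": 0.05}, {"delta_rot": [0, 0, 8.2], "linear": [0, 0, 0], "grip": 0.05}, {"delta_rot": [0, 0, 8.2], "linear": [0, 0, 0], "grip": 0.05}]'

```text
t: 25.85
tool_pos: [0.5589, 0.1766, 0.209]
tool_rot: [-0.322, -3.121, 0.004]
contact_force: [0.2, -0.9, 0.3]
opening: 0.0501
grip_force: 0.0
```

Call:
jog_arm --steps '[{"delta_rot": [0, 0, 8.2], "linear": [0, 0, 0], "grip": 0.05}, {"delta_rot": [0, 0, 8.2], "linear": [0, 0, 0], "grip": 0.05}, {"delta_rot": [0, 0, 8.2], "linear": [0, 0, 0], "grip": 0.05}, {"delta_rot": [0, 0, 8.2], "linear": [0, 0, 0], "grip": 0.05}, {"delta_rot": [0, 0, 8.2], "linear": [0, 0, 0], "grip": 0.05}, {"delta_rot": [0, 0, 8.2], "linear": [0, 0, 0], "grip": 0.05}, {"delta_rot": [0, 0, 8.2], "linear": [0, 0, 0], "grip": 0.05}, {"delta_rot": [0, 0, 8.2], "linear": [0, 0, 0], "grip": 0.05}, {"delta_rot": [0, 0, 8.2], "linear": [0, 0, 0], "grip": 0.05}, {"delta_rot": [0, 0, 8.2], "linear": [0, 0, 0], "grip": 0.05}]'

```text
t: 26.85
tool_pos: [0.5589, 0.1767, 0.209]
tool_rot: [-2.292, -2.146, 0.007]
contact_force: [-0.3, -0.3, 0.5]
opening: 0.0499
grip_force: 0.0
```

```bash
python3 - <<'E'
from fl import *
p,R,o=cur();print(np.degrees(np.arctan2(R[1,0],R[0,0])))
A=np.array([.6665,.038,0]);Ra=Rt(86)
go((A+[0,0,.12],Ra,8,'A'),(A+[0,0,.008],Ra,6,'dn'))
E
```

```text
86.23095876036145
now [0.5589 0.1767 0.209 ] q [ 0.1799 -0.0213  1.7252 -0.0013  1.4422  0.2458] open 0.0499
A n 8 row lin(mm) [-16.3702  14.6199  11.1143] rot(deg) [-0.0292  0.0171  0.0288] | total lin mm [-131.075   116.8866   88.8426] rot [-0.2337  0.1369  0.2307]
dn n 6 row lin(mm) [ 0.      0.     18.6667] rot(deg) [0. 0. 0.] | total lin mm [  0.   0. 112.] rot [0. 0. 0.]
```

Call:
jog_arm --steps '[{"delta_rot": [0, 0, 0], "linear": [-0.0164, 0.0146, 0.011], "grip": 0.05}, {"delta_rot": [0, 0, 0], "linear": [-0.0164, 0.0146, 0.011], "grip": 0.05}, {"delta_rot": [0, 0, 0], "linear": [-0.0164, 0.0146, 0.011], "grip": 0.05}, {"delta_rot": [0, 0, 0], "linear": [-0.0164, 0.0146, 0.011], "grip": 0.05}, {"delta_rot": [0, 0, 0], "linear": [-0.0164, 0.0146, 0.011], "grip": 0.05}, {"delta_rot": [0, 0, 0], "linear": [-0.0164, 0.0146, 0.011], "grip": 0.05}, {"delta_rot": [0, 0, 0], "linear": [-0.0164, 0.0146, 0.011], "grip": 0.05}, {"delta_rot": [0, 0, 0], "linear": [-0.0164, 0.0146, 0.011], "grip": 0.05}, {"delta_rot": [0, 0, 0], "linear": [0, 0, 0], "grip": 0.05}]'

```text
t: 27.75
tool_pos: [0.6672, 0.0369, 0.119]
tool_rot: [-2.287, -2.149, 0.01]
contact_force: [-0.3, -0.5, 0.4]
opening: 0.0498
grip_force: 0.0
```

```bash
python3 - <<'E'
from cop import *
cop('n2s','scene')
A=np.array([.6665,.038,0]);Ra=Rt(86)
go((A+[0,0,.008],Ra,6,'dn'))
E
```

```text
scene [249.8438 252.    ] 96 top [0.6722 0.0372] depth [0.6707 0.0374 0.0304] rect ((0.6712797284126282, 0.03830551356077194), (0.02162979356944561, 0.02594507299363613), 87.05284881591797)
scene [191.625  252.1484] 128 top [ 0.6687 -0.1025] depth [ 0.6679 -0.1026  0.0311] rect ((0.6697630286216736, -0.1024969220161438), (0.026247143745422363, 0.02778809890151024), 72.96125030517578)
scene [218.0881 262.239 ] 159 top [ 0.7025 -0.04  ] depth [ 0.7017 -0.0401  0.031 ] rect ((0.7022947669029236, -0.03950860723853111), (0.027023466303944588, 0.026933129876852036), 47.746700286865234)
now [0.6671 0.038  0.1203] q [-0.0538  0.2422  1.5937 -0.0012  1.3116  0.0081] open 0.05
dn n 6 row lin(mm) [-0.0008 -0.0391 18.7099] rot(deg) [-0.0568  0.0121  0.0785] | total lin mm [  0.0542   0.044  112.2597] rot [-0.3409  0.0725  0.4709]
```

Call:
jog_arm --steps '[{"delta_rot": [0, 0, 0], "linear": [0, 0, 0.025], "grip": 0.05}, {"delta_rot": [0, 0, 0], "linear": [0, 0, 0.025], "grip": 0.05}, {"delta_rot": [0, 0, 0], "linear": [0, 0, 0.025], "grip": 0.05}, {"delta_rot": [0, 0, 0], "linear": [0, 0, 0.02], "grip": 0.05}, {"delta_rot": [0, 0, 0], "linear": [0, 0, 0.015], "grip": 0.05}, {"delta_rot": [0, 0, 0], "linear": [0, 0, 0], "grip": 0.05}]'

```text
t: 28.4
tool_pos: [0.666, 0.0395, 0.0107]
tool_rot: [-2.284, -2.152, 0.008]
contact_force: [-0.3, 0.0, -0.4]
opening: 0.0501
grip_force: 0.0
```

Call:
jog_arm --steps '[{"delta_rot": [0, 0, 0], "linear": [0, 0, 0], "grip": 0.0}, {"delta_rot": [0, 0, 0], "linear": [0, 0, 0], "grip": 0.0}, {"delta_rot": [0, 0, 0], "linear": [0, 0, 0], "grip": 0.0}, {"delta_rot": [0, 0, 0], "linear": [0, 0, 0], "grip": 0.0}, {"delta_rot": [0, 0, 0], "linear": [0, 0, -0.01], "grip": 0.0}, {"delta_rot": [0, 0, 0], "linear": [0, 0, -0.03], "grip": 0.0}, {"delta_rot": [0, 0, 0], "linear": [0, 0, -0.04], "grip": 0.0}, {"delta_rot": [0, 0, 0], "linear": [0, 0, -0.04], "grip": 0.0}, {"delta_rot": [0, 0, 0], "linear": [0, 0, -0.04], "grip": 0.0}, {"delta_rot": [0, 0, 0], "linear": [0, 0, -0.02], "grip": 0.0}]' --newtons 40

```text
t: 29.4
tool_pos: [0.6705, 0.0389, 0.2]
tool_rot: [2.283, 2.15, 0.006]
contact_force: [1.1, 0.2, 0.6]
opening: 0.025
grip_force: 41.5
```

```bash
python3 - <<'E'
from fl import *
_,d=shot('top','n3t')
# barrel rim from depth: points at 0.085..0.105
P=np.array([w('top',d,u,v) for u in range(165,222) for v in range(140,210)])
r=P[(P[:,2]>.086)&(P[:,2]<.106)&(np.hypot(P[:,0]-.567,P[:,1]-.266)<.06)]
from scipy.optimize import least_squares
f=least_squares(lambda a:np.hypot(r[:,0]-a[0],r[:,1]-a[1])-a[2],[.567,.266,.046],loss='soft_l1',f_scale=.003);print(len(r),f.x,dk(f.x))
B=np.array([.567,.268,0]);Ra=Rt(86)
go((B+[0,0,.18],Ra,10,'over'),(B+[0,0,.07],Ra,5,'dn'))
cv2.imwrite('pics/n3c.png',cv2.resize(cv2.imread('pics/n3t.png')[110:230,150:310],(640,480)))
E
```

```text
143 [0.5653 0.2667 0.0448] [-5.2913  0.8076]
now [0.6718 0.0388 0.2029] q [-0.0522  0.174   1.5296 -0.0013  1.4266  0.0078] open 0.0252
over n 10 row lin(mm) [ 22.1977 -11.9466   2.1969] rot(deg) [0.0653 0.0065 0.0571] | total lin mm [ 222.5213 -118.5786   21.2458] rot [0.653  0.0652 0.5711]
dn n 5 row lin(mm) [ 0.  0. 22.] rot(deg) [0. 0. 0.] | total lin mm [  0.   0. 110.] rot [0. 0. 0.]
```

View pics/n3c.png

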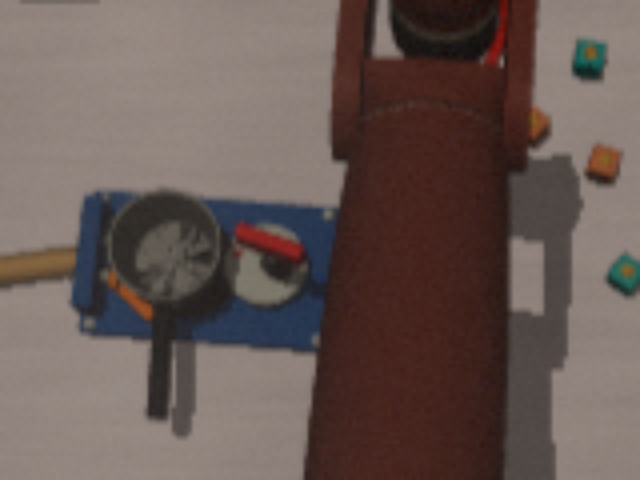

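The barrel is clamped, with its rim centre at about (165,248) in the crop, and it lies at (-5, 1) mm on the deck. The first casting is gripped.

Call:
jog_arm --steps '[{"delta_rot": [0, 0, 0], "linear": [0.0223, -0.012, 0.002], "grip": 0.0}, {"delta_rot": [0, 0, 0], "linear": [0.0223, -0.012, 0.002], "grip": 0.0}, {"delta_rot": [0, 0, 0], "linear": [0.0223, -0.012, 0.002], "grip": 0.0}, {"delta_rot": [0, 0, 0], "linear": [0.0223, -0.012, 0.002], "grip": 0.0}, {"delta_rot": [0, 0, 0], "linear": [0.0223, -0.012, 0.002], "grip": 0.0}, {"delta_rot": [0, 0, 0], "linear": [0.0223, -0.012, 0.002], "grip": 0.0}, {"delta_rot": [0, 0, 0], "linear": [0.0223, -0.012, 0.002], "grip": 0.0}, {"delta_rot": [0, 0, 0], "linear": [0.0223, -0.012, 0.002], "grip": 0.0}, {"delta_rot": [0, 0, 0], "linear": [0.0223, -0.012, 0.002], "grip": 0.0}, {"delta_rot": [0, 0, 0], "linear": [0.022, -0.012, 0.002], "grip": 0.0}]'

```text
t: 30.45
tool_pos: [0.5612, 0.2691, 0.1727]
tool_rot: [2.287, 2.154, -0.004]
contact_force: [-0.8, -0.5, -1.0]
opening: 0.0249
grip_force: 41.5
```

Call:
jog_arm --steps '[{"delta_rot": [0, 0, 0], "linear": [0, 0, 0], "grip": 0.0}]'

```text
t: 30.55
tool_pos: [0.5602, 0.2704, 0.1723]
tool_rot: [-2.283, -2.157, 0.004]
contact_force: [0.5, 1.3, -0.8]
opening: 0.025
grip_force: 41.5
```

```bash
python3 - <<'E'
from fl import *
B=np.array([.5655,.267,0]);Ra=Rt(86)
go((B+[0,0,.07],Ra,6,'dn'))
E
```

```text
now [0.5602 0.2704 0.1723] q [ 0.3303  0.0897  1.674  -0.0003  1.3807  0.387 ] open 0.025
dn n 6 row lin(mm) [-0.4994  0.9405 17.0484] rot(deg) [-0.0246  0.0131  0.1259] | total lin mm [ -2.9694   5.7364 102.2859] rot [-0.1473  0.0785  0.7554]
```

Call:
jog_arm --steps '[{"delta_rot": [0, 0, 0], "linear": [-0.003, 0.0057, 0.012], "grip": 0.0}, {"delta_rot": [0, 0, 0], "linear": [0, 0, 0.02], "grip": 0.0}, {"delta_rot": [0, 0, 0], "linear": [0, 0, 0.025], "grip": 0.0}, {"delta_rot": [0, 0, 0], "linear": [0, 0, 0.025], "grip": 0.0}, {"delta_rot": [0, 0, 0], "linear": [0, 0, 0.02], "grip": 0.0}, {"delta_rot": [0, 0, 0], "linear": [0, 0, 0], "grip": 0.0}, {"delta_rot": [0, 0, 0], "linear": [0, 0, 0], "grip": 0.038}, {"delta_rot": [0, 0, 0], "linear": [0, 0, 0], "grip": 0.038}, {"delta_rot": [0, 0, 0], "linear": [0, 0, 0], "grip": 0.038}]'

```text
t: 31.45
tool_pos: [0.5692, 0.2651, 0.0736]
tool_rot: [2.286, 2.152, 0.003]
contact_force: [-0.3, -0.5, 0.4]
opening: 0.0381
grip_force: 0.0
```

Call:
jog_arm --steps '[{"delta_rot": [0, 0, 0], "linear": [0, 0, 0], "grip": 0.038}, {"delta_rot": [0, 0, 0], "linear": [0, 0, -0.02], "grip": 0.038}, {"delta_rot": [0, 0, 0], "linear": [0, 0, -0.04], "grip": 0.038}, {"delta_rot": [0, 0, 0], "linear": [0, 0, -0.04], "grip": 0.038}, {"delta_rot": [0, 0, 0], "linear": [0, 0, -0.02], "grip": 0.05}, {"delta_rot": [0, 0, 0], "linear": [0, 0, 0], "grip": 0.05}]'

```text
t: 32.05
tool_pos: [0.5704, 0.2661, 0.1977]
tool_rot: [2.283, 2.151, 0.013]
contact_force: [-0.3, -0.1, 0.6]
opening: 0.0495
grip_force: 0.0
```

```bash
python3 - <<'E'
from cop import *
cop('n4t','top');cop('n4s','scene')
C=np.array([.665,-.104,0])
Rc=Rt(76)
go((C+[0,0,.14],Rc,12,'C'),(C+[0,0,.009],Rc,6,'dn'))
E
```

```text
top [282.569 140.5  ] 58 top [ 0.6974 -0.0418] depth [ 0.6969 -0.042   0.0322] rect ((0.6970464587211609, -0.04114101082086563), (0.02534620836377144, 0.025897186249494553), 46.638404846191406)
top [300.4643 150.1607] 56 top [ 0.6621 -0.1046] depth [ 0.6622 -0.1047  0.0319] rect ((0.6625944972038269, -0.1046147495508194), (0.024365946650505066, 0.024339783936738968), 71.8690414428711)
scene [191.6807 251.8403] 119 top [ 0.6684 -0.1025] depth [ 0.6676 -0.1026  0.0311] rect ((0.6681990623474121, -0.10254473984241486), (0.026134749874472618, 0.025701645761728287), 87.38953399658203)
scene [218.1866 262.4925] 134 top [ 0.7039 -0.0398] depth [ 0.7029 -0.0398  0.0309] rect ((0.7039057612419128, -0.039417803287506104), (0.027932453900575638, 0.02348414435982704), 36.856624603271484)
now [0.5679 0.2652 0.1921] q [ 0.3188  0.0828  1.6474 -0.0012  1.4107  0.3786] open 0.05
C n 12 row lin(mm) [-29.3238  12.4462   4.3634] rot(deg) [0.0054 0.0038 0.8818] | total lin mm [-362.7192  118.8765   52.5576] rot [ 0.0649  0.0455 10.5813]
dn n 6 row lin(mm) [-0.      0.     21.8333] rot(deg) [ 0.  0. -0.] | total lin mm [ -0.   0. 131.] rot [ 0.  0. -0.]
```

Call:
jog_arm --steps '[{"delta_rot": [0, 0, 0.9], "linear": [-0.0293, 0.0124, 0.0043], "grip": 0.05}, {"delta_rot": [0, 0, 0.9], "linear": [-0.0293, 0.0124, 0.0043], "grip": 0.05}, {"delta_rot": [0, 0, 0.9], "linear": [-0.0293, 0.0124, 0.0043], "grip": 0.05}, {"delta_rot": [0, 0, 0.9], "linear": [-0.0293, 0.0124, 0.0043], "grip": 0.05}, {"delta_rot": [0, 0, 0.9], "linear": [-0.0293, 0.0124, 0.0043], "grip": 0.05}, {"delta_rot": [0, 0, 0.9], "linear": [-0.0293, 0.0124, 0.0043], "grip": 0.05}, {"delta_rot": [0, 0, 0.9], "linear": [-0.0293, 0.0124, 0.0043], "grip": 0.05}, {"delta_rot": [0, 0, 0.9], "linear": [-0.0293, 0.0124, 0.0043], "grip": 0.05}, {"delta_rot": [0, 0, 0.9], "linear": [-0.0293, 0.0124, 0.0043], "grip": 0.05}, {"delta_rot": [0, 0, 0.9], "linear": [-0.0293, 0.0124, 0.0043], "grip": 0.05}]'

```text
t: 33.15
tool_pos: [0.6512, -0.0423, 0.1459]
tool_rot: [-2.448, -1.966, 0.006]
contact_force: [-0.2, 0.3, 0.3]
opening: 0.0503
grip_force: 0.0
```

Call:
jog_arm --steps '[{"delta_rot": [0, 0, 0.9], "linear": [-0.0293, 0.0124, 0.0043], "grip": 0.05}, {"delta_rot": [0, 0, 0.9], "linear": [-0.0293, 0.0124, 0.0043], "grip": 0.05}, {"delta_rot": [0, 0, 0], "linear": [0, 0, 0], "grip": 0.05}, {"delta_rot": [0, 0, 0], "linear": [0, 0, 0], "grip": 0.05}]'

```text
t: 33.55
tool_pos: [0.6623, -0.104, 0.1379]
tool_rot: [-2.478, -1.926, 0.005]
contact_force: [0.3, 0.4, 0.2]
opening: 0.0495
grip_force: 0.0
```

```bash
python3 - <<'E'
from cop import *
cop('n5s','scene')
C=np.array([.665,-.104,0]);Rc=Rt(76)
go((C+[0,0,.010],Rc,6,'dn'))
E
```

```text
scene [190.9512 252.748 ] 123 top [ 0.6684 -0.1038] depth [ 0.6675 -0.1039  0.0311] rect ((0.6686053276062012, -0.10320126265287399), (0.024221841245889664, 0.02718786895275116), 72.96131896972656)
scene [218.1241 262.9172] 145 top [ 0.7038 -0.0396] depth [ 0.7029 -0.0396  0.031 ] rect ((0.7037749886512756, -0.03933142498135567), (0.02471992000937462, 0.024436036124825478), 51.41070556640625)
now [ 0.6626 -0.1033  0.1386] q [-0.2652  0.2284  1.5776 -0.0009  1.3385 -0.0167] open 0.0503
dn n 6 row lin(mm) [-0.0061  0.4546 21.4283] rot(deg) [-0.0288  0.0074 -0.0378] | total lin mm [  0.0097   2.8892 128.5664] rot [-0.1728  0.0442 -0.2269]
```

Call:
jog_arm --steps '[{"delta_rot": [0, 0, 0], "linear": [0, 0.003, 0.02], "grip": 0.05}, {"delta_rot": [0, 0, 0], "linear": [0, 0, 0.03], "grip": 0.05}, {"delta_rot": [0, 0, 0], "linear": [0, 0, 0.03], "grip": 0.05}, {"delta_rot": [0, 0, 0], "linear": [0, 0, 0.025], "grip": 0.05}, {"delta_rot": [0, 0, 0], "linear": [0, 0, 0.015], "grip": 0.05}, {"delta_rot": [0, 0, 0], "linear": [0, 0, 0.008], "grip": 0.05}, {"delta_rot": [0, 0, 0], "linear": [0, 0, 0], "grip": 0.05}]'

```text
t: 34.3
tool_pos: [0.666, -0.104, 0.0116]
tool_rot: [-2.478, -1.93, 0.003]
contact_force: [-0.8, 0.4, 0.3]
opening: 0.0501
grip_force: 0.0
```

Call:
jog_arm --steps '[{"delta_rot": [0, 0, 0], "linear": [0, 0, 0], "grip": 0.0}, {"delta_rot": [0, 0, 0], "linear": [0, 0, 0], "grip": 0.0}, {"delta_rot": [0, 0, 0], "linear": [0, 0, 0], "grip": 0.0}, {"delta_rot": [0, 0, 0], "linear": [0, 0, 0], "grip": 0.0}, {"delta_rot": [0, 0, 0], "linear": [0, 0, -0.01], "grip": 0.0}, {"delta_rot": [0, 0, 0], "linear": [0, 0, -0.03], "grip": 0.0}, {"delta_rot": [0, 0, 0], "linear": [0, 0, -0.04], "grip": 0.0}, {"delta_rot": [0, 0, 0], "linear": [0, 0, -0.04], "grip": 0.0}, {"delta_rot": [0, 0, 0], "linear": [0, 0, -0.04], "grip": 0.0}, {"delta_rot": [0, 0, 0], "linear": [0, 0, -0.02], "grip": 0.0}]'

```text
t: 35.3
tool_pos: [0.668, -0.105, 0.1979]
tool_rot: [2.475, 1.926, 0.004]
contact_force: [1.4, -0.6, -0.1]
opening: 0.0254
grip_force: 39.9
```

```bash
python3 - <<'E'
from cop import *
_,d=shot('top','n6t')
im=cv2.imread('pics/n6t.png');h=cv2.cvtColor(im,cv2.COLOR_BGR2HSV);m=cv2.inRange(h,(3,80,60),(18,255,255))
P=np.array([w('top',d,u,v) for u in range(178,208) for v in range(150,192) if m[v,u]]);print('copper in barrel',len(P),P.mean(0) if len(P) else '',P.max(0) if len(P) else '')
Ra=Rt(80)
for B in([.5655,.267,0],):
  B=np.array(B);go((B+[0,0,.185],Ra,14,'over'),(B+[0,0,.09],Ra,5,'dn'))
E
```

```text
copper in barrel 106 [0.5472 0.2733 0.0827] [0.589  0.3197 1.3935]
now [ 0.6692 -0.1054  0.2008] q [-0.2654  0.1862  1.5193 -0.0013  1.4255 -0.0168] open 0.0249
over n 14 row lin(mm) [ 24.4231 -12.898    1.0343] rot(deg) [ 0.043   0.0077 -0.302 ] | total lin mm [ 335.4711 -192.2028   13.2638] rot [ 0.6026  0.1081 -4.2286]
dn n 5 row lin(mm) [ 0.  0. 19.] rot(deg) [0. 0. 0.] | total lin mm [ 0.  0. 95.] rot [0. 0. 0.]
```

Call:
jog_arm --steps '[{"delta_rot": [0, 0, -0.3], "linear": [0.0236, -0.0127, 0.001], "grip": 0.0}, {"delta_rot": [0, 0, -0.3], "linear": [0.0236, -0.0127, 0.001], "grip": 0.0}, {"delta_rot": [0, 0, -0.3], "linear": [0.0236, -0.0127, 0.001], "grip": 0.0}, {"delta_rot": [0, 0, -0.3], "linear": [0.0236, -0.0127, 0.001], "grip": 0.0}, {"delta_rot": [0, 0, -0.3], "linear": [0.0236, -0.0127, 0.001], "grip": 0.0}, {"delta_rot": [0, 0, -0.3], "linear": [0.0236, -0.0127, 0.001], "grip": 0.0}, {"delta_rot": [0, 0, -0.3], "linear": [0.0236, -0.0127, 0.001], "grip": 0.0}, {"delta_rot": [0, 0, -0.3], "linear": [0.0236, -0.0127, 0.001], "grip": 0.0}, {"delta_rot": [0, 0, -0.3], "linear": [0.0236, -0.0127, 0.001], "grip": 0.0}, {"delta_rot": [0, 0, -0.3], "linear": [0.0236, -0.0127, 0.001], "grip": 0.0}]'

```text
t: 36.35
tool_pos: [0.5941, 0.1546, 0.1807]
tool_rot: [-2.428, -1.993, 0.004]
contact_force: [0.7, 0.1, -0.9]
opening: 0.0252
grip_force: 39.9
```

Call:
jog_arm --steps '[{"delta_rot": [0, 0, -0.3], "linear": [0.0236, -0.0127, 0.001], "grip": 0.0}, {"delta_rot": [0, 0, -0.3], "linear": [0.0236, -0.0127, 0.001], "grip": 0.0}, {"delta_rot": [0, 0, -0.3], "linear": [0.0236, -0.0127, 0.001], "grip": 0.0}, {"delta_rot": [0, 0, -0.3], "linear": [0.0236, -0.0127, 0.001], "grip": 0.0}, {"delta_rot": [0, 0, 0], "linear": [0, 0, 0], "grip": 0.0}, {"delta_rot": [0, 0, 0], "linear": [0, 0, 0], "grip": 0.0}]'

```text
t: 36.95
tool_pos: [0.5624, 0.2559, 0.177]
tool_rot: [2.405, 2.02, -0.004]
contact_force: [0.3, -0.3, -1.5]
opening: 0.0251
grip_force: 39.9
```

```bash
python3 - <<'E'
from fl import *
B=np.array([.5655,.256,0]);go((B+[0,0,.088],Rt(80),6,'dn'))
E
```

```text
now [0.5624 0.2559 0.177 ] q [ 0.3074  0.0759  1.6806 -0.0018  1.3873  0.4817] open 0.0251
dn n 6 row lin(mm) [ 0.1362  0.5212 14.8253] rot(deg) [-0.0119  0.0254  0.0052] | total lin mm [ 0.9151  3.1738 88.9492] rot [-0.0715  0.1522  0.0311]
```

Call:
jog_arm --steps '[{"delta_rot": [0, 0, 0], "linear": [0.001, 0.003, 0.01], "grip": 0.0}, {"delta_rot": [0, 0, 0], "linear": [0, 0, 0.02], "grip": 0.0}, {"delta_rot": [0, 0, 0], "linear": [0, 0, 0.025], "grip": 0.0}, {"delta_rot": [0, 0, 0], "linear": [0, 0, 0.02], "grip": 0.0}, {"delta_rot": [0, 0, 0], "linear": [0, 0, 0.012], "grip": 0.0}, {"delta_rot": [0, 0, 0], "linear": [0, 0, 0], "grip": 0.0}, {"delta_rot": [0, 0, 0], "linear": [0, 0, 0], "grip": 0.038}, {"delta_rot": [0, 0, 0], "linear": [0, 0, 0], "grip": 0.038}, {"delta_rot": [0, 0, 0], "linear": [0, 0, 0], "grip": 0.038}]'

```text
t: 37.85
tool_pos: [0.5674, 0.2566, 0.0928]
tool_rot: [2.406, 2.017, 0.003]
contact_force: [0.1, -1.2, 0.6]
opening: 0.038
grip_force: 0.0
```

Call:
jog_arm --steps '[{"delta_rot": [0, 0, 0], "linear": [0, 0, 0], "grip": 0.038}, {"delta_rot": [0, 0, 0], "linear": [0, 0, -0.02], "grip": 0.038}, {"delta_rot": [0, 0, 0], "linear": [0, 0, -0.03], "grip": 0.038}, {"delta_rot": [0, 0, 0], "linear": [0, 0, -0.03], "grip": 0.038}, {"delta_rot": [0, 0, 0], "linear": [0, 0, -0.02], "grip": 0.05}, {"delta_rot": [0, 0, 0], "linear": [0, 0, 0], "grip": 0.05}]'

```text
t: 38.45
tool_pos: [0.5686, 0.2573, 0.1961]
tool_rot: [2.404, 2.016, 0.011]
contact_force: [-0.4, 0.8, 1.0]
opening: 0.0498
grip_force: 0.0
```

```bash
python3 - <<'E'
from cop import *
cop('n7t','top');cop('n7s','scene')
C=np.array([.700,-.041,0])
Rc=Rt(43)
go((C+[0,0,.14],Rc,10,'B'))
E
```

```text
top [282.5614 140.4035] 57 top [ 0.6971 -0.0414] depth [ 0.6972 -0.0414  0.0317] rect ((0.697411298751831, -0.04181981086730957), (0.025650545954704285, 0.025353599339723587), 55.72124481201172)
scene [218.2535 262.7535] 142 top [ 0.7038 -0.0396] depth [ 0.7031 -0.0396  0.0312] rect ((0.703535258769989, -0.039695486426353455), (0.027006469666957855, 0.023484136909246445), 36.856712341308594)
now [0.5663 0.2565 0.1912] q [ 0.3062  0.072   1.6605 -0.0012  1.4088  0.4813] open 0.0504
B n 10 row lin(mm) [-20.9429  25.7348   5.1376] rot(deg) [0.0061 0.0037 3.6979] | total lin mm [-269.6437  183.3873   51.5502] rot [ 0.0615  0.0371 36.9785]
```

Call:
jog_arm --steps '[{"delta_rot": [0, 0, 3.6], "linear": [-0.021, 0.0257, 0.0051], "grip": 0.05}, {"delta_rot": [0, 0, 3.6], "linear": [-0.021, 0.0257, 0.0051], "grip": 0.05}, {"delta_rot": [0, 0, 3.6], "linear": [-0.021, 0.0257, 0.0051], "grip": 0.05}, {"delta_rot": [0, 0, 3.6], "linear": [-0.021, 0.0257, 0.0051], "grip": 0.05}, {"delta_rot": [0, 0, 3.6], "linear": [-0.021, 0.0257, 0.0051], "grip": 0.05}, {"delta_rot": [0, 0, 3.6], "linear": [-0.021, 0.0257, 0.0051], "grip": 0.05}, {"delta_rot": [0, 0, 3.6], "linear": [-0.021, 0.0257, 0.0051], "grip": 0.05}, {"delta_rot": [0, 0, 3.6], "linear": [-0.021, 0.0257, 0.0051], "grip": 0.05}, {"delta_rot": [0, 0, 3.6], "linear": [-0.021, 0.0257, 0.0051], "grip": 0.05}, {"delta_rot": [0, 0, 3.6], "linear": [-0.021, 0.0257, 0.0051], "grip": 0.05}]'

```text
t: 39.55
tool_pos: [0.7006, -0.0418, 0.1371]
tool_rot: [-2.914, -1.172, 0.006]
contact_force: [-0.0, 0.2, -0.5]
opening: 0.0502
grip_force: 0.0
```

Call:
jog_arm --steps '[{"delta_rot": [0, 0, 0], "linear": [0, 0, 0], "grip": 0.05}, {"delta_rot": [0, 0, 0], "linear": [0, 0, 0], "grip": 0.05}]'

```text
t: 39.75
tool_pos: [0.7004, -0.0411, 0.1377]
tool_rot: [-2.912, -1.174, 0.006]
contact_force: [-0.4, 0.4, -0.7]
opening: 0.0502
grip_force: 0.0
```

```bash
python3 - <<'E'
from cop import *
cop('n8s','scene')
C=np.array([.700,-.041,0]);Rc=Rt(44)
go((C+[0,0,.010],Rc,6,'dn'))
E
```

```text
scene [217.7222 263.0278] 108 top [ 0.7054 -0.0404] depth [ 0.704  -0.0405  0.0304] rect ((0.7031334042549133, -0.04028264060616493), (0.02563297748565674, 0.02625177800655365), 46.08066177368164)
now [ 0.7007 -0.0403  0.1384] q [-0.163   0.2975  1.4955 -0.0008  1.3516  0.6403] open 0.0501
dn n 6 row lin(mm) [-0.1406  0.031  21.4004] rot(deg) [-0.0186  0.0233 -0.0029] | total lin mm [ -0.7131   0.2901 128.4032] rot [-0.1114  0.1395 -0.0171]
```

Call:
jog_arm --steps '[{"delta_rot": [0, 0, 0], "linear": [-0.005, 0, 0.02], "grip": 0.038}, {"delta_rot": [0, 0, 0], "linear": [0, 0, 0.03], "grip": 0.038}, {"delta_rot": [0, 0, 0], "linear": [0, 0, 0.03], "grip": 0.038}, {"delta_rot": [0, 0, 0], "linear": [0, 0, 0.025], "grip": 0.038}, {"delta_rot": [0, 0, 0], "linear": [0, 0, 0.015], "grip": 0.038}, {"delta_rot": [0, 0, 0], "linear": [0, 0, 0.008], "grip": 0.038}, {"delta_rot": [0, 0, 0], "linear": [0, 0, 0], "grip": 0.038}]'

```text
t: 40.5
tool_pos: [0.6975, -0.0436, 0.0114]
tool_rot: [2.912, 1.177, -0.003]
contact_force: [0.3, 0.0, -0.3]
opening: 0.038
grip_force: 0.0
```

Call:
jog_arm --steps '[{"delta_rot": [0, 0, 0], "linear": [0, 0, 0], "grip": 0.0}, {"delta_rot": [0, 0, 0], "linear": [0, 0, 0], "grip": 0.0}, {"delta_rot": [0, 0, 0], "linear": [0, 0, 0], "grip": 0.0}, {"delta_rot": [0, 0, 0], "linear": [0, 0, 0], "grip": 0.0}, {"delta_rot": [0, 0, 0], "linear": [0, 0, -0.01], "grip": 0.0}, {"delta_rot": [0, 0, 0], "linear": [0, 0, -0.03], "grip": 0.0}, {"delta_rot": [0, 0, 0], "linear": [0, 0, -0.04], "grip": 0.0}, {"delta_rot": [0, 0, 0], "linear": [0, 0, -0.04], "grip": 0.0}, {"delta_rot": [0, 0, 0], "linear": [0, 0, -0.04], "grip": 0.0}, {"delta_rot": [0, 0, 0], "linear": [0, 0, -0.03], "grip": 0.0}]'

```text
t: 41.5
tool_pos: [0.6988, -0.0442, 0.2067]
tool_rot: [2.91, 1.175, 0.004]
contact_force: [1.0, 0.3, 0.4]
opening: 0.0248
grip_force: 41.9
```

```bash
python3 - <<'E'
from cop import *
_,d=shot('top','n9t')
P=np.array([w('top',d,u,v) for u in range(175,212) for v in range(145,195)])
for (a,b) in((.545,.57),(.57,.60)):
  for(c,e) in((.235,.268),(.268,.30)):
    q=P[(P[:,0]>a)&(P[:,0]<b)&(P[:,1]>c)&(P[:,1]<e)&(np.hypot(P[:,0]-.5655,P[:,1]-.267)<.032)];print(a,c,len(q),np.percentile(q[:,2],[10,50,90]) if len(q) else '')
B=np.array([.5655,.267,0]);go((B+[0,0,.19],Rt(86),12,'over'))
cv2.imwrite('pics/n9c.png',cv2.resize(cv2.imread('pics/n9t.png')[130:220,160:280],(640,480)))
E
```

```text
0.545 0.235 105 [0.034  0.0763 0.1015]
0.545 0.268 54 [0.0311 0.0354 0.0604]
0.57 0.235 37 [0.035  0.0863 0.1   ]
0.57 0.268 30 [0.0316 0.0358 0.0397]
now [ 0.7013 -0.0446  0.213 ] q [-0.1688  0.2345  1.4432 -0.0012  1.4512  0.6346] open 0.025
over n 12 row lin(mm) [ 18.4943 -22.3054   1.8299] rot(deg) [ 0.0615 -0.0106 -3.5021] | total lin mm [ 118.481  -318.7994   20.297 ] rot [  0.738   -0.1272 -42.0256]
```

View pics/n9c.png

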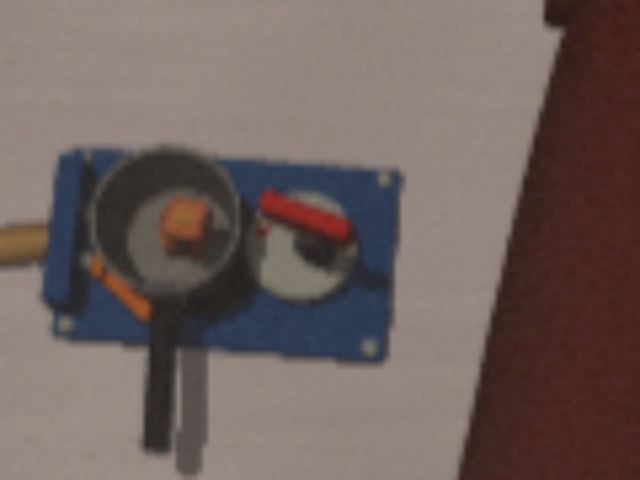

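Two castings are in the barrel, stacked at about (188,225) in the crop, while its left (+y) half is free. The third goes there.

Call:
jog_arm --steps '[{"delta_rot": [0, 0, -3.5], "linear": [0.0185, -0.0223, 0.0015], "grip": 0.0}, {"delta_rot": [0, 0, -3.5], "linear": [0.0185, -0.0223, 0.0015], "grip": 0.0}, {"delta_rot": [0, 0, -3.5], "linear": [0.0185, -0.0223, 0.0015], "grip": 0.0}, {"delta_rot": [0, 0, -3.5], "linear": [0.0185, -0.0223, 0.0015], "grip": 0.0}, {"delta_rot": [0, 0, -3.5], "linear": [0.0185, -0.0223, 0.0015], "grip": 0.0}, {"delta_rot": [0, 0, -3.5], "linear": [0.0185, -0.0223, 0.0015], "grip": 0.0}, {"delta_rot": [0, 0, -3.5], "linear": [0.0185, -0.0223, 0.0015], "grip": 0.0}, {"delta_rot": [0, 0, -3.5], "linear": [0.0185, -0.0223, 0.0015], "grip": 0.0}, {"delta_rot": [0, 0, -3.5], "linear": [0.0185, -0.0223, 0.0015], "grip": 0.0}, {"delta_rot": [0, 0, -3.5], "linear": [0.0185, -0.0223, 0.0015], "grip": 0.0}]'

```text
t: 42.55
tool_pos: [0.5995, 0.2249, 0.1871]
tool_rot: [2.421, 2.0, -0.001]
contact_force: [-0.4, 0.5, 0.0]
opening: 0.0253
grip_force: 41.8
```

Call:
jog_arm --steps '[{"delta_rot": [0, 0, -3.5], "linear": [0.0185, -0.0223, 0.0015], "grip": 0.0}, {"delta_rot": [0, 0, -3.5], "linear": [0.0185, -0.0223, 0.0015], "grip": 0.0}, {"delta_rot": [0, 0, 0], "linear": [0.01, 0, 0], "grip": 0.0}, {"delta_rot": [0, 0, 0], "linear": [0, 0, 0], "grip": 0.0}, {"delta_rot": [0, 0, 0], "linear": [0, 0, 0], "grip": 0.0}]'

```text
t: 43.05
tool_pos: [0.5636, 0.2771, 0.1842]
tool_rot: [2.298, 2.14, -0.001]
contact_force: [-0.1, -0.4, -0.2]
opening: 0.0247
grip_force: 41.9
```

```bash
python3 - <<'E'
from cop import *
d=np.load('pics/n9t.npy');im=cv2.imread('pics/n9t.png');h=cv2.cvtColor(im,cv2.COLOR_BGR2HSV);m=cv2.inRange(h,(3,80,60),(18,255,255))
P=np.array([w('top',d,u,v) for u in range(188,203) for v in range(164,180) if m[v,u]]);t=P[P[:,2]>.09];print(len(P),len(t),t.min(0),t.max(0),t.mean(0))
B=np.array([.5655,.282,0]);go((B+[0,0,.098],Rt(86),12,'dn'))
E
```

```text
75 59 [0.2449 0.0417 0.0937] [0.5786 0.2692 1.3935] [0.5597 0.2505 0.1214]
now [0.5636 0.2771 0.1842] q [ 0.3394  0.0923  1.6508 -0.0018  1.3986  0.4106] open 0.0247
dn n 12 row lin(mm) [0.4211 0.1243 7.1868] rot(deg) [ 0.003   0.0077 -0.0053] | total lin mm [ 5.1183  1.4646 86.238 ] rot [ 0.0356  0.0929 -0.0632]
```

Call:
jog_arm --steps '[{"delta_rot": [0, 0, 0], "linear": [0.005, 0.0015, 0], "grip": 0.0}, {"delta_rot": [0, 0, 0], "linear": [0, 0, 0.02], "grip": 0.0}, {"delta_rot": [0, 0, 0], "linear": [0, 0, 0.025], "grip": 0.0}, {"delta_rot": [0, 0, 0], "linear": [0, 0, 0.02], "grip": 0.0}, {"delta_rot": [0, 0, 0], "linear": [0, 0, 0.015], "grip": 0.0}, {"delta_rot": [0, 0, 0], "linear": [0, 0, 0.007], "grip": 0.0}, {"delta_rot": [0, 0, 0], "linear": [0, 0, 0], "grip": 0.0}, {"delta_rot": [0, 0, 0], "linear": [0, 0, 0], "grip": 0.036}, {"delta_rot": [0, 0, 0], "linear": [0, 0, 0], "grip": 0.036}, {"delta_rot": [0, 0, 0], "linear": [0, 0, 0], "grip": 0.036}]'

```text
t: 44.05
tool_pos: [0.5657, 0.2827, 0.0985]
tool_rot: [2.297, 2.141, 0.002]
contact_force: [-0.3, -0.3, -0.3]
opening: 0.0359
grip_force: 0.0
```

Call:
jog_arm --steps '[{"delta_rot": [0, 0, 0], "linear": [0, 0, 0], "grip": 0.036}, {"delta_rot": [0, 0, 0], "linear": [0, 0, -0.02], "grip": 0.036}, {"delta_rot": [0, 0, 0], "linear": [0, 0, -0.04], "grip": 0.036}, {"delta_rot": [0, 0, 0], "linear": [0, 0, -0.04], "grip": 0.036}, {"delta_rot": [0, 0, 0], "linear": [-0.04, 0, -0.02], "grip": 0.036}, {"delta_rot": [0, 0, 0], "linear": [-0.05, 0, 0], "grip": 0.036}, {"delta_rot": [0, 0, 0], "linear": [-0.05, 0, 0], "grip": 0.036}, {"delta_rot": [0, 0, 0], "linear": [-0.05, 0, 0], "grip": 0.036}, {"delta_rot": [0, 0, 0], "linear": [-0.05, 0, 0], "grip": 0.036}, {"delta_rot": [0, 0, 0], "linear": [-0.03, 0, 0], "grip": 0.036}]'

```text
t: 45.05
tool_pos: [0.5455, 0.0102, 0.2179]
tool_rot: [2.299, 2.138, -0.001]
contact_force: [0.4, 0.1, -0.1]
opening: 0.0356
grip_force: 0.0
```

```bash
python3 - <<'E'
from cop import *
go();cop('fst','top');cop('fss','scene')
a=cv2.imread('pics/fst.png')[110:240,150:400];b=cv2.imread('pics/fss.png')[140:300,70:380]
cv2.imwrite('pics/fc.png',np.vstack([cv2.resize(a,(580,302)),cv2.resize(b,(580,298))]))
E
```

```text
now [0.5455 0.0102 0.2179] q [-0.1166 -0.1295  1.8125 -0.002   1.4574 -0.0439] open 0.0356
```

View pics/fc.png

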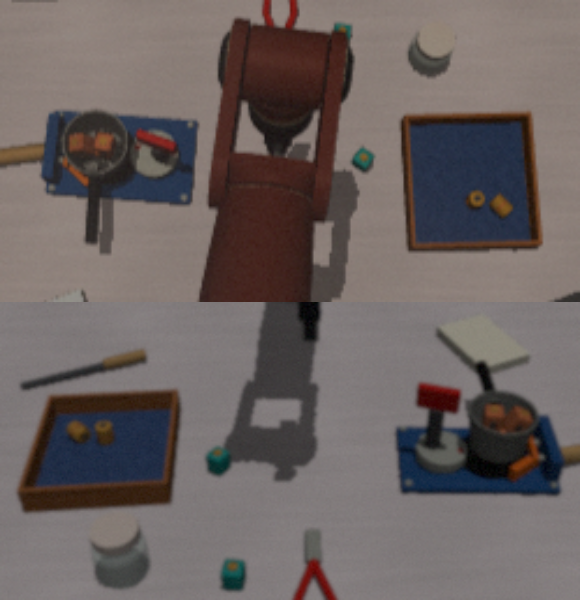

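The picture shows two beads in the tray, all three coppers in the barrel (one under the other), and none left on the bench. The tools, jar and turquoise pieces are untouched. I'll check the casting heights and hand in.

```bash
python3 - <<'E'
from cop import *
d=np.load('pics/fst.npy');im=cv2.imread('pics/fst.png');h=cv2.cvtColor(im,cv2.COLOR_BGR2HSV);m=cv2.inRange(h,(3,80,50),(18,255,255))
P=np.array([w('top',d,u,v) for u in range(178,204) for v in range(162,182) if m[v,u]]);q=P[P[:,2]<.2]
print(len(q),np.percentile(q[:,2],[5,50,90,98]),q.min(0),q.max(0))
if np.percentile(q[:,2],98)<.107: print(ctrl.finish_job())
E
```

```text
195 [0.0377 0.0912 0.1016 0.1043] [0.5318 0.2404 0.0323] [0.5989 0.3199 0.1052]
the job is handed in; nothing more can be done
None
```

The job is handed in; I wasn't shown the judging result. Both beads are in the tray, the barrel is clamped upright on the deck (cam at about 2.85 rad), all three copper castings found are in it, and the tools, jar and soldering block were left alone.

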